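# Tip the milling balls down a hand chute into the small beaker

### The job

Three steel milling balls lie at the back of the small metal hand chute. Pick the chute up by its upright fin with the balls in it, hold the drop hole in its nose over the smaller of the two beakers and tip the nose down until all three balls have run through the hole into that beaker, then stand the empty chute on its feet on the bench and let go. Leave both beakers standing where they are.

Things in the scene. Friction and masses are not known exactly. Their poses are not given: they have to be found in the camera images.
- chute_grip (a point): Centre of the upright dark grey fin on the hand chute; chute axes: x towards the nose with the drop hole, z up (level when standing). Fin 46 mm long in x, 12 mm thick in y, from 24 mm above this point to 20 mm below, where a bridge over the channel begins; point 74 mm above the underside of the feet. Chute loose, aluminium, 138 mm long, 24 mm wide (feet 54), 0.18 kg, nose roughly towards the robot.
- chute_hole (a point): Centre of the drop hole, underside of the chute's nose, chute axes; 46 mm ahead (+x) of the grip point and 47 mm below it. Hole 26 mm in x, 18 mm in y; the nose wall closes the channel 13 mm ahead of it, so balls drop straight down. Nothing near it reaches lower; the feet, 27 mm lower in chute z, are over 34 mm behind.
- small_beaker_mouth (a point): Centre of the rim of the smaller, low glass beaker: 53 mm over the rim (60 mm with the spout), 70 mm high, opening about 36 mm clear, 2 mm wall, loose, 0.055 kg, empty. It stands upright; the point is 70 mm above its underside.
- large_beaker_mouth (a point): Centre of the rim of the larger glass beaker, 72 mm wide (78 mm with the spout) and 94 mm high, loose, empty: not to be used. The point is 94 mm above its underside. The two beakers may stand either way round.
- ball_0_center (a point): Centre of loose steel milling ball 0, 14 mm across, 11 g. The three lie in a row in the channel (18 mm wide inside, walls 22 mm high) against its back wall. The channel floor rises 10 degrees towards the nose, which keeps them there while the chute is level; tipped nose down by more than that they roll forward, and 35 degrees empties it in under 2 s.
- ball_1_center (a point): Centre of loose steel milling ball 1, 14 mm across, 11 g. The three lie in a row in the channel (18 mm wide inside, walls 22 mm high) against its back wall. The channel floor rises 10 degrees towards the nose, which keeps them there while the chute is level; tipped nose down by more than that they roll forward, and 35 degrees empties it in under 2 s.
- ball_2_center (a point): Centre of loose steel milling ball 2, 14 mm across, 11 g. The three lie in a row in the channel (18 mm wide inside, walls 22 mm high) against its back wall. The channel floor rises 10 degrees towards the nose, which keeps them there while the chute is level; tipped nose down by more than that they roll forward, and 35 degrees empties it in under 2 s.
Not all that is in view belongs to the job. What is shaped like the part that bears small_beaker_mouth but brown or pink is not meant.

How it is judged:
By the outcome, as a careful person would: the job done as asked, in the order asked, and still so for the second after the job is handed in, with the robot touching nothing.
It also fails if it takes over 70 s, if anything falls off the work surface, if the arm or the gripper's body presses on something with over 40 N, if the wrist force passes 120 N, or if a joint passes its speed limit or range.

### The arm

A 7-joint arm with a two-finger parallel gripper is mounted at the origin on a cart in front of the work surface, level with it; the furniture and walls round the work are solid. World frame = base frame: x ahead of the robot, y to its left, z up, the work surface at z = 0. Lengths are in m, angles in rad, forces in N, time in s.
With the tool pointing down it reaches from about 0.425 to 0.875 m from the base axis. Payload 4.7 kg.
Tool frame: the origin (TCP) lies where the fingers leave the gripper's body, on its centre line; the fingertips stand 70 mm ahead of it and the grasp point (between the pads) lies 51 mm ahead of it; z points along the fingers, y is the line along which they close (so a half turn about z gives the same grasp; the last joint's range is limited). The gripper opens to 87 mm and grips with 3 to 60 N. Pads are 19 mm wide; open, the fingers measure 117 mm over their backs; the gripper's body (75 mm by 190 mm) begins 51 mm behind the grasp point.
Start: joints at [1.171, 0.321, -0.07, 1.45, 0.023, 1.371, -0.057], TCP at [0.261, -0.595, 0.292] pointing down, gripper open.
Joint ranges: [-2.86, 2.86], [-0.3, 2.09], [-1.38, 1.24], [0.06, 2.45], [-1.56, 4.7], [0.09, 2.05], [-2.69, 2.69]. Speed limits (rad/s): [2.57, 2.57, 3.14, 3.14, 3.14, 3.14, 3.14].

### API

Orientations are given as a rotation vector (axis times angle).
In Python, from bench import get_state, get_image, get_calibration, close_job gives the robot as it stands.
- The arm moves only by the tool send_rows, never from a script. Its argument "rows" is a list of rows, each an object of numbers: "hand": the finger opening in mm, from 0 to 87; "x", "y", "z": the shift along the world's x, y, z in mm; "roll": the turn about the world's z in degrees. A call has 1 to 10 rows; each row shifts and turns the commanded pose from where the row before left it; what a row does not reach is not made up. A row lasts 1/10 s, in which the tool goes at most 50 mm and 8.59 degrees, less where a joint would pass 70% of its speed; a pose out of reach is approached as far as the arm can. A call is refused whole if a number of a shift passes 50 or a number of a turn 8.59, either way. A call with a gripper value outside its range is refused whole. The fingers move at their own pace and stop on an object; "force" is the grip in N (left out, the last holds). Time passes only in rows, so rows that do not move let the fingers close. It gives the time, the measured TCP pose, the force, the opening and the grip force at its end, in the units of the state.
- get_state(): the state, without advancing time (a new reading comes with each control period).
- get_image(name): name is "scene" or "top"; returns the picture (480x640x3 uint8, blue, green, red); there is no depth.
- get_calibration(name): a dict with "mtx" (3x3 intrinsics, pixels), "world_from_camera" (4x4, takes a point from camera to world coordinates). Camera axes: x right, y down, z forward; pixel columns grow to the right and rows downward; lengths in m; the calibration is good to about 2 mm. A picture is of the moment at which its call begins. get_calibration takes no time and is no camera call.
- close_job(): hands the job in; it is judged then, once.
The state is a dict: "time": time; "joint_positions": joint angles; "qd": joint speeds; "joint_torque": joint torques, N m; "position": TCP position; "tool_rot": TCP orientation; "ft_force": force on the tool from outside, world axes, zero at the start; "torque": the same for the moment, N m; "grip_width": opening from 0.0 (shut) to 1.0 (fully open); "grip_force": force on a finger pad.
Only numpy, scipy, OpenCV 4.12 (cv2) and the standard library are available. Lean on these libraries where they do the work, as an engineer would, in place of code of your own. Each camera call takes 0.05 s, during which the arm holds its last target. There are 200 camera calls.

## Working session

There is one attempt and no reset: what is moved stays moved. The work goes in short steps, Python scripts to look and compute and a tool call to move; the robot and the scene stay as the last step left them, time stands still between calls to the robot, and variables do not carry over. Pictures are saved under pics/ and viewed, at most 10 in all, crops included, and the job is handed in when it is done.

Besides the shell and the picture viewer there is one more tool, called after "Emit:" as name(argument=value, ...), one argument or row to a line, values as JSON. send_rows: Moves the arm, as the interface text tells. Its arguments: {"type":"object","properties":{"rows":{"type":"array","items":{"type":"object","properties":{"hand":{"type":"number"},"x":{"type":"number"},"y":{"type":"number"},"z":{"type":"number"},"roll":{"type":"number"}}}},"force":{"type":"number"}},"required":["rows"]}

```bash
ls; mkdir -p pics
python3 - <<'E'
from bench import *
import cv2
s=get_state(); print(s)
for n in("scene","top"):
    cv2.imwrite(f"pics/{n}0.png",get_image(n)); c=get_calibration(n); print(n,c["mtx"],c["world_from_camera"])
E
```

```text
pics
{'time': 0.0, 'joint_positions': array([ 1.17110665,  0.32182425, -0.07007063,  1.45167364,  0.02259367,
        1.3708035 , -0.05694448]), 'qd': array([ 0.00118157, -0.0005809 , -0.00076318,  0.00155896,  0.00050789,
       -0.00030498, -0.0013251 ]), 'joint_torque': array([-1.15099323e-03, -4.91284096e+01, -4.04575747e-01, -3.12525380e+01,
       -6.38302742e-02,  4.38011752e-02,  1.88743734e-04]), 'position': array([ 0.26113753, -0.59477539,  0.29116115]), 'tool_rot': array([-3.07278354e+00, -6.44926349e-01,  7.68254884e-04]), 'ft_force': array([ 0.42886178, -0.14133783,  0.04856624]), 'torque': array([-0.02190587,  0.01669412,  0.00398117]), 'grip_force': 0.0, 'grip_width': 0.9980523269052406}
scene [[603.22503816   0.         310.87593459]
 [  0.         603.22503816 239.01053746]
 [  0.           0.           1.        ]] [[-0.68906734 -0.32263811  0.64891513 -0.08321792]
 [-0.72423696  0.33849193 -0.60075289  0.59540554]
 [-0.02582676 -0.88392752 -0.46691018  0.55251159]
 [ 0.          0.          0.          1.        ]]
top [[549.42000222   0.         317.49648051]
 [  0.         549.42000222 225.99525785]
 [  0.           0.           1.        ]] [[ 0.02283734 -0.9817412   0.18884563  0.41155726]
 [-0.99906663 -0.02933878 -0.03170345  0.00663667]
 [ 0.03666508 -0.18794535 -0.98149489  1.06145127]
 [ 0.          0.          0.          1.        ]]
```

View pics/scene0.png

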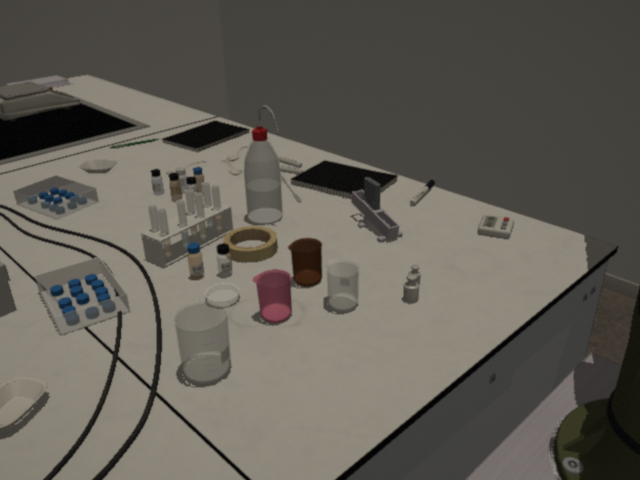

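View pics/top0.png

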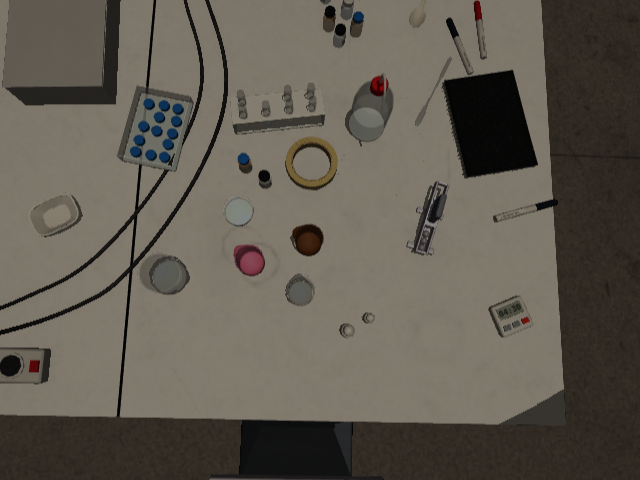

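The scene shows three beakers of the small shape, at these top-view pixels: clear (300,290), brown (308,240) and pink (250,262). The task rules out brown and pink, so the clear one is the target. The large beaker is at (168,275). The chute is at (430,218). I'll confirm in an enlarged crop.

```bash
cat > h.py <<'E'
from bench import *
import cv2, numpy as np
C={n:get_calibration(n) for n in("scene","top")}
def ray(n,u,v):
    M=C[n]["world_from_camera"]; d=M[:3,:3]@np.linalg.solve(C[n]["mtx"],[u,v,1.]); return M[:3,3],d
def onz(n,u,v,z):
    o,d=ray(n,u,v); return o+d*(z-o[2])/d[2]
def two(a,b):
    (o,d),(p,e)=ray("top",*a),ray("scene",*b)
    s=np.linalg.lstsq(np.c_[d,-e],p-o,rcond=None)[0]; A=o+d*s[0];B=p+e*s[1]; return (A+B)/2,np.linalg.norm(A-B)
def proj(n,P):
    M=np.linalg.inv(C[n]["world_from_camera"]); q=C[n]["mtx"]@(M[:3,:3]@P+M[:3,3]); return q[:2]/q[2]
E
python3 - <<'E'
import cv2,numpy as np
t=cv2.imread("pics/top0.png");s=cv2.imread("pics/scene0.png")
f=lambda im,x,y,w,h,k:cv2.convertScaleAbs(cv2.resize(im[y:y+h,x:x+w],None,fx=k,fy=k,interpolation=cv2.INTER_CUBIC),alpha=1.6)
a=f(t,390,170,80,100,5)   # chute top
b=f(t,270,260,60,60,5)
c=f(s,310,165,100,150,4)[:500]
o=np.zeros((600,800,3),np.uint8)
o[:500,:400]=a
o[:500,400:800]=c[:500]
cv2.imwrite("pics/c1.png",o)
o=np.zeros((600,800,3),np.uint8)
o[:400,:400]=f(t,260,250,80,80,5); o[:400,400:]=f(s,310,245,80,80,5)
cv2.imwrite("pics/c2.png",o)
E
```

```text
(no output)
```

View pics/c1.png

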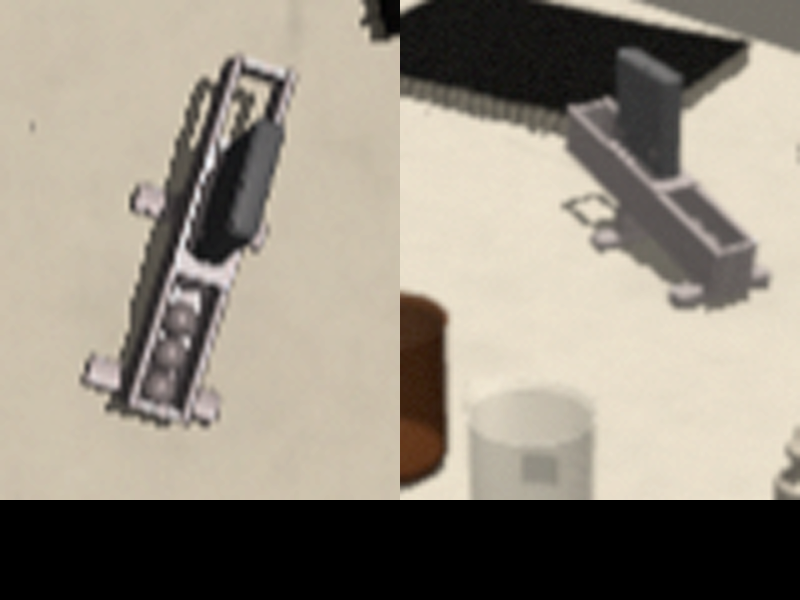

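View pics/c2.png

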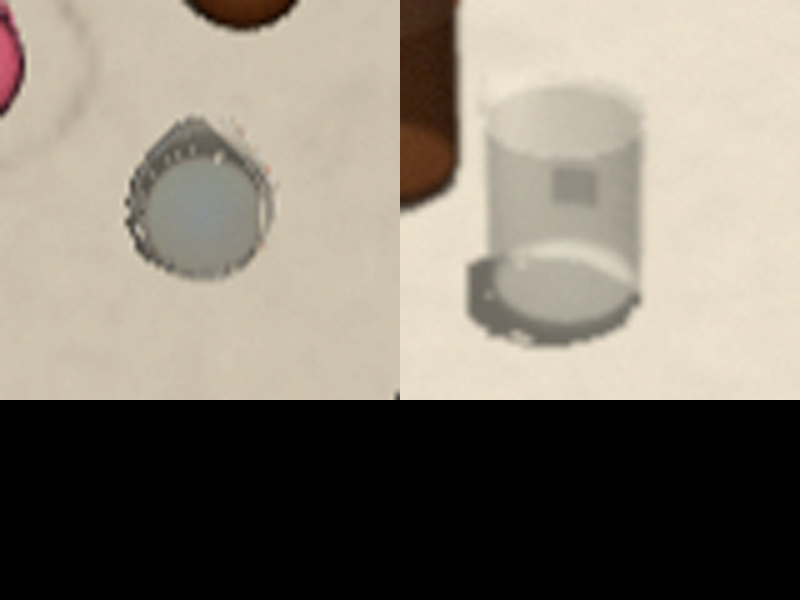

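Enlarged, the clear small beaker has its rim centre at top pixel (300,291) and scene pixel (342.6,269.4). In the chute, the balls sit at the end near the robot, top pixel (424,240). The drop hole and its shadow are at the far end, top pixel (442,183), so the nose actually points away from the robot.

Run:
```python
from h import *
b,e=two((300,291),(342.6,269.4));print("beaker",b,e,onz("top",300,291,.07),onz("scene",342.6,269.4,.07), onz("top",260+207/5,250+210/5,.003))
n=onz("top",442.6,183,.052);k=onz("top",422,252,.032)
print("nose",n,"back",k,np.linalg.norm((n-k)[:2]),np.degrees(np.arctan2(*(n-k)[[1,0]])))
g=onz("top",441.6,205.6,.098);print("fin",g)
f1=onz("top",390+272/5,170+123/5,.098);f2=onz("top",390+242/5,170+236/5,.098);print(f1,f2,np.linalg.norm(f1-f2),np.degrees(np.arctan2(*(f1-f2)[[1,0]])))
# scene fin top: crop (617,50)-(682,82) corners
print("fin scene",onz("scene",310+(650-400)/4,165+66/4,.098))
a=np.arctan2(*(n-k)[[1,0]]);u=np.array([np.cos(a),np.sin(a)]);print("fin from nose",n[:2]-59e-3*u)
print("large",onz("top",168,275,.094),"brown",onz("top",308,240,.07),"bottle",onz("top",380,85,.2))
```

```text
beaker [0.48340917 0.00374102 0.06488223] 0.0013020298420733914 [0.48255766 0.00332259 0.07      ] [0.47797797 0.01034201 0.07      ] [4.85516608e-01 3.62511526e-04 3.00000000e-03]
nose [ 0.69684703 -0.26393267  0.052     ] back [ 0.56514787 -0.22692939  0.032     ] 0.1367987930684554 -15.693676447975793
fin [ 0.64134086 -0.24890915  0.098     ]
[ 0.66207988 -0.25446763  0.098     ] [ 0.61963976 -0.24264584  0.098     ] 0.04405585940635505 -15.565295158330326
fin scene [ 0.63555317 -0.23865688  0.098     ]
fin from nose [ 0.64004645 -0.24797351]
large [0.50277836 0.23455315 0.094     ] brown [ 0.57573397 -0.00861592  0.07      ] bottle [ 0.82266113 -0.12115971  0.2       ]
```

Emit:
send_rows(
  rows=[
    {"x": -20, "y": 45},
    {"x": -20, "y": 45},
    {"x": -20, "y": 45},
    {"x": -20, "y": 45},
    {"x": -20, "y": 45},
    {"x": -20, "y": 45},
    {"x": -20, "y": 45},
  ],
)

```text
schema error: expected keys hand, x, y, z, roll
```

Run:
```python
from h import *
s=get_state();print(s["time"],s["joint_positions"].round(3),s["position"],np.hypot(*s["position"][:2]),cv2.Rodrigues(s["tool_rot"])[0].round(3))
```

```text
0.1 [ 1.171  0.322 -0.07   1.452  0.023  1.371 -0.057] [ 0.2611634  -0.59481149  0.29126406] 0.6496206802461331 [[ 0.916  0.402 -0.001]
 [ 0.402 -0.916  0.002]
 [-0.    -0.002 -1.   ]]
```

Emit:
send_rows(
  rows=[
    {"hand": 87, "x": -20, "y": 45, "z": 0, "roll": 0},
    {"hand": 87, "x": -20, "y": 45, "z": 0, "roll": 0},
    {"hand": 87, "x": -20, "y": 45, "z": 0, "roll": 0},
    {"hand": 87, "x": -20, "y": 45, "z": 0, "roll": 0},
    {"hand": 87, "x": -20, "y": 45, "z": 0, "roll": 0},
    {"hand": 87, "x": -20, "y": 45, "z": 0, "roll": 0},
    {"hand": 87, "x": -20, "y": 45, "z": 0, "roll": 0},
  ],
)

```text
time: 0.8
position: [0.1415, -0.3184, 0.2769]
tool_rot: [-3.032, -0.644, 0.018]
ft_force: [0.2, 0.5, 1.4]
grip_width: 0.997
grip_force: 0.0
```

```bash
cat > st.py <<'E'
from h import *
s=get_state();R=cv2.Rodrigues(s["tool_rot"])[0]
print(s["time"],"q",s["joint_positions"].round(3),"p",s["position"].round(4),"r",np.hypot(*s["position"][:2]).round(4),"F",s["ft_force"].round(2),"w",round(s["grip_width"]*87,1),s["grip_force"])
print(R.round(3), "tilt",np.degrees(np.arccos(-R[2,2])).round(1),"xaz",np.degrees(np.arctan2(R[1,0],R[0,0])).round(1))
E
python3 st.py
```

```text
0.8 q [ 1.452 -0.3   -0.305  2.098 -0.088  1.375  0.028] p [ 0.1415 -0.3184  0.2769] r 0.3484 F [0.18 0.45 1.43] w 86.7 0.0
[[ 0.914  0.406 -0.02 ]
 [ 0.407 -0.913  0.039]
 [-0.002 -0.043 -0.999]] tilt 2.5 xaz 24.0
```

Emit:
send_rows(
  rows=[
    {"hand": 87, "x": -10, "y": 22, "z": 0, "roll": 0},
    {"hand": 87, "x": -10, "y": 22, "z": 0, "roll": 0},
    {"hand": 87, "x": -10, "y": 22, "z": 0, "roll": 0},
    {"hand": 87, "x": -10, "y": 22, "z": 0, "roll": 0},
  ],
)

```text
time: 1.2
position: [0.1318, -0.2888, 0.252]
tool_rot: [-2.959, -0.63, 0.043]
ft_force: [-0.9, -0.2, -0.7]
grip_width: 1.003
grip_force: 0.0
```

```bash
python3 st.py
```

```text
1.2 q [ 1.382e+00 -3.010e-01 -2.620e-01  2.156e+00 -7.600e-02  1.397e+00
  2.000e-03] p [ 0.1318 -0.2888  0.252 ] r 0.3175 F [-0.94 -0.17 -0.73] w 87.2 0.0
[[ 0.913  0.404 -0.052]
 [ 0.408 -0.907  0.107]
 [-0.004 -0.119 -0.993]] tilt 6.8 xaz 24.1
```

Emit:
send_rows(
  rows=[
    {"hand": 87, "x": 20, "y": -45, "z": 0, "roll": 0},
    {"hand": 87, "x": 20, "y": -45, "z": 0, "roll": 0},
    {"hand": 87, "x": 0, "y": 0, "z": 0, "roll": 0},
  ],
)

```text
time: 1.5
position: [0.1743, -0.3824, 0.2502]
tool_rot: [-2.958, -0.632, 0.041]
ft_force: [0.2, 1.1, -0.6]
grip_width: 1.004
grip_force: 0.0
```

```bash
python3 st.py
```

```text
1.5 q [ 1.381 -0.054 -0.286  1.96  -0.02   1.354 -0.048] p [ 0.1743 -0.3824  0.2502] r 0.4203 F [ 0.16  1.05 -0.64] w 87.4 0.0
[[ 0.913  0.406 -0.051]
 [ 0.409 -0.906  0.108]
 [-0.002 -0.12  -0.993]] tilt 6.9 xaz 24.1
```

```bash
cat > kin.py <<'E'
import numpy as np, itertools
from scipy.spatial.transform import Rotation as Ro
from scipy.optimize import least_squares
def fk(q,P,sg):
    d1,d3,d5,d7,y0,a,b,y7=P; T=np.array([0,0,d1]);R=Ro.from_euler('z',y0+sg[0]*q[0])
    def tr(v):
        nonlocal T; T=T+R.apply(v)
    R=R*Ro.from_euler('y',q[1])*Ro.from_euler('z',sg[1]*q[2]); tr([a,0,d3])
    R=R*Ro.from_euler('y',q[3]); tr([-a,0,0]); R=R*Ro.from_euler('z',sg[2]*q[4]); tr([0,0,d5])
    R=R*Ro.from_euler('y',q[5]); tr([b,0,0]);R=R*Ro.from_euler('z',y7+sg[3]*q[6]); tr([0,0,d7]); return T,R
E
cat > fit.py <<'E'
from kin import *
Q=[[1.17110665,.32182425,-.07007063,1.45167364,.02259367,1.3708035,-.05694448],[1.452,-.3,-.305,2.098,-.088,1.375,.028],[1.382,-.301,-.262,2.156,-.076,1.397,.002],[1.381,-.054,-.286,1.96,-.02,1.354,-.048]]
X=[[.26113753,-.59477539,.29116115],[.1415,-.3184,.2769],[.1318,-.2888,.2520],[.1743,-.3824,.2502]]
W=[[-3.07278354,-.644926349,.000768],[-3.032,-.644,.018],[-2.959,-.63,.043],[-2.958,-.632,.041]]
best=[]
for sg in itertools.product([1,-1],repeat=4):
  for y0 in (0,-2.3):
   for y7 in (0,1.57,3.14,-1.57):
    def f(P):
        o=[]
        for q,x,w in zip(Q,X,W):
            T,R=fk(q,P,sg); o+=list(T-x)+list(.3*(R.inv()*Ro.from_rotvec(w)).as_rotvec())
        o+=[.01*P[5],.01*P[6]]
        return o
    s=least_squares(f,[.34,.4,.4,.2,y0,0,0,y7]); best.append((s.cost,sg,s.x.round(4).tolist()))
best.sort(key=lambda t:t[0])
for b in best[:5]:print(b)
E
python3 fit.py
```

```text
(np.float64(0.0001092830863682433), (-1, -1, -1, -1), [0.277, 0.4671, 0.5603, 0.3094, -0.0544, -0.0061, 0.0406, 1.5164])
(np.float64(0.00010928308636824423), (-1, -1, -1, -1), [0.277, 0.4671, 0.5603, 0.3094, -0.0544, -0.0061, 0.0406, 1.5164])
(np.float64(0.00010928308636824469), (-1, -1, -1, -1), [0.277, 0.4671, 0.5603, 0.3094, -0.0544, -0.0061, 0.0406, 1.5164])
(np.float64(0.00010928308636824618), (-1, -1, -1, -1), [0.277, 0.4671, 0.5603, 0.3094, -0.0544, -0.0061, 0.0406, 1.5164])
(np.float64(0.0003009696472068182), (1, 1, 1, 1), [0.2847, 0.4643, 0.5713, 0.3093, -2.2491, -0.0089, 0.048, 1.627])
```

```bash
cat > kin.py <<'E'
import numpy as np
from scipy.spatial.transform import Rotation as Ro
from scipy.optimize import least_squares
# axes zyzyzyz, sign -1 on z joints; translation after each joint
def fk(q,P):
    P=np.asarray(P); L=P[:18].reshape(6,3); T=np.array([0,0,0.]);R=Ro.identity()
    for i,(ax,s) in enumerate(zip("zyzyzyz",(-1,1)*4)):
        R=R*Ro.from_euler(ax,s*q[i]+(np.pi/2 if i==6 else 0))
        if i<6: T=T+R.apply(L[i])
    return T+R.apply([0,0,P[18]]),R
E
cat > fit.py <<'E'
from kin import *
import re
exec("".join(l for l in open("fitdata.py")))
P0=np.zeros(19); P0[2]=.3;P0[8]=0;P0[5]=.2;P0[8]=.2;P0[11]=.25;P0[14]=.25;P0[17]=0;P0[18]=.3
def f(P):
    o=[]
    for q,x,w in zip(Q,X,W):
        T,R=fk(q,P); o+=list(T-x)+list(.3*(R.inv()*Ro.from_rotvec(w)).as_rotvec())
    return o+list(.002*P*np.array([1,1,.3]*6+[.3]))
s=least_squares(f,P0); r=np.array(f(s.x)[:-19]).reshape(-1,6)
print((r*1e3).round(1)); print(s.x[:18].reshape(6,3).round(3),s.x[18]); np.save("P.npy",s.x)
E
sed -n '2,4p' <<'E' >/dev/null
E
cat > fitdata.py <<'E'
Q=[[1.17110665,.32182425,-.07007063,1.45167364,.02259367,1.3708035,-.05694448],[1.452,-.3,-.305,2.098,-.088,1.375,.028],[1.382,-.301,-.262,2.156,-.076,1.397,.002],[1.381,-.054,-.286,1.96,-.02,1.354,-.048]]
X=[[.26113753,-.59477539,.29116115],[.1415,-.3184,.2769],[.1318,-.2888,.2520],[.1743,-.3824,.2502]]
W=[[-3.07278354,-.644926349,.000768],[-3.032,-.644,.018],[-2.959,-.63,.043],[-2.958,-.632,.041]]
E
python3 fit.py
```

```text
[[-0.  -0.  -0.  -0.   0.   0. ]
 [-0.1 -0.   0.  -0.1 -0.2 -0.2]
 [ 0.1  0.  -0.   0.   0.1 -0.1]
 [ 0.   0.   0.  -0.3  0.   0. ]]
[[-0.001 -0.013  0.249]
 [ 0.003 -0.013  0.232]
 [-0.     0.002  0.232]
 [-0.004  0.002  0.252]
 [-0.021 -0.002  0.252]
 [-0.004 -0.002  0.16 ]] 0.16049194986838294
```

```bash
cat > sim.py <<'E'
from kin import *
P=np.load("P.npy")
lo=np.array([-2.86,-.3,-1.38,.06,-1.56,.09,-2.69]);hi=np.array([2.86,2.09,1.24,2.45,4.7,2.05,2.69])
def step(q,dp,roll,w,reg=.003):
    T,R=fk(q,P); Tt=T+np.array(dp)/1e3; Rt=Ro.from_euler('z',roll,degrees=True)*R
    def f(x):
        a,B=fk(x,P); return np.r_[a-Tt,w*(Rt*B.inv()).as_rotvec(),reg*(x-q)]
    return least_squares(f,np.clip(q,lo+1e-6,hi-1e-6),bounds=(lo,hi)).x
def tilt(q):  # deg, + = fingers inward (toward base)
    T,R=fk(q,P); z=R.apply([0,0,1]); u=T[:2]/np.hypot(*T[:2]); return np.degrees(np.arctan2(-z[:2]@u,-z[2]))
def rep(q):
    T,R=fk(q,P); return (T*1e3).round(0),np.hypot(*T[:2]).round(3),"tilt",tilt(q).round(1),q.round(2)
E
python3 - <<'E'
from sim import *
exec(open("fitdata.py").read())
for w in (.05,.1,.2,.3,.5,1):
  for reg in (.003,.03):
    q=np.array(Q[0])
    for i in range(7): q=step(q,[-20,45,0],0,w,reg)
    a=rep(q)
    for i in range(4): q=step(q,[-10,22,0],0,w,reg)
    print(w,reg,a[0],a[3],rep(q))
E
```

```text
0.05 0.003 [ 122. -281.  291.] 10.3 (array([  83., -195.,  290.]), np.float64(0.212), 'tilt', np.float64(26.9), array([ 1.36, -0.3 , -0.22,  2.14, -0.06,  1.76,  0.01]))
0.05 0.03 [ 122. -282.  291.] 13.3 (array([  83., -196.,  291.]), np.float64(0.213), 'tilt', np.float64(26.8), array([ 1.22, -0.3 , -0.12,  2.15, -0.03,  1.76, -0.05]))
0.1 0.003 [ 123. -284.  290.] 9.6 (array([  86., -204.,  289.]), np.float64(0.222), 'tilt', np.float64(25.1), array([ 1.36, -0.3 , -0.22,  2.14, -0.06,  1.74,  0.01]))
0.1 0.03 [ 124. -285.  291.] 9.7 (array([  87., -205.,  289.]), np.float64(0.223), 'tilt', np.float64(25.0), array([ 1.27, -0.3 , -0.16,  2.14, -0.04,  1.74, -0.03]))
0.2 0.003 [ 128. -295.  288.] 7.6 (array([  98., -231.,  283.]), np.float64(0.25), 'tilt', np.float64(19.8), array([ 1.36, -0.3 , -0.22,  2.13, -0.06,  1.65,  0.01]))
0.2 0.03 [ 128. -295.  289.] 7.6 (array([  99., -231.,  284.]), np.float64(0.251), 'tilt', np.float64(19.7), array([ 1.33, -0.3 , -0.2 ,  2.13, -0.06,  1.65, -0.01]))
0.3 0.003 [ 132. -304.  287.] 5.7 (array([ 109., -256.,  278.]), np.float64(0.279), 'tilt', 
[... 204 characters left out ...]
, -0.21,  2.12, -0.06,  1.57,  0.  ]))
0.5 0.003 [ 137. -317.  284.] 3.1 (array([ 123., -290.,  271.]), np.float64(0.315), 'tilt', np.float64(8.1), array([ 1.36, -0.3 , -0.22,  2.12, -0.07,  1.45,  0.01]))
0.5 0.03 [ 138. -317.  285.] 3.1 (array([ 124., -290.,  272.]), np.float64(0.315), 'tilt', np.float64(8.1), array([ 1.35, -0.3 , -0.21,  2.12, -0.06,  1.46,  0.01]))
1 0.003 [ 142. -327.  282.] 1.1 (array([ 135., -317.,  265.]), np.float64(0.345), 'tilt', np.float64(2.6), array([ 1.36, -0.3 , -0.22,  2.13, -0.07,  1.35,  0.01]))
1 0.03 [ 142. -327.  283.] 1.1 (array([ 136., -317.,  266.]), np.float64(0.345), 'tilt', np.float64(2.6), array([ 1.35, -0.3 , -0.22,  2.13, -0.06,  1.36,  0.01]))
```

Emit:
send_rows(
  rows=[
    {"hand": 87, "x": 20, "y": -45, "z": 0, "roll": 0},
    {"hand": 87, "x": 20, "y": -45, "z": 0, "roll": 0},
    {"hand": 87, "x": 20, "y": -45, "z": 0, "roll": 0},
    {"hand": 87, "x": 20, "y": -45, "z": 0, "roll": 0},
    {"hand": 87, "x": 20, "y": -45, "z": 0, "roll": 0},
    {"hand": 87, "x": 20, "y": -45, "z": 0, "roll": 0},
    {"hand": 87, "x": 20, "y": -45, "z": 0, "roll": 0},
    {"hand": 87, "x": 20, "y": -45, "z": 0, "roll": 0},
    {"hand": 87, "x": 20, "y": -45, "z": 0, "roll": 0},
  ],
)

```text
time: 2.4
position: [0.3509, -0.7762, 0.2523]
tool_rot: [-2.96, -0.633, 0.046]
ft_force: [0.8, -2.2, 1.1]
grip_width: 1.002
grip_force: 0.0
```

```bash
python3 st.py
```

```text
2.4 q [ 1.189  0.936 -0.228  0.6    0.179  1.736 -0.089] p [ 0.3509 -0.7762  0.2523] r 0.8518 F [ 0.8  -2.25  1.06] w 87.2 0.0
[[ 0.912  0.406 -0.054]
 [ 0.41  -0.906  0.105]
 [-0.006 -0.118 -0.993]] tilt 6.8 xaz 24.2
```

Emit:
send_rows(
  rows=[
    {"hand": 87, "x": 20, "y": -45, "z": 0, "roll": 0},
    {"hand": 87, "x": 20, "y": -45, "z": 0, "roll": 0},
  ],
)

```text
time: 2.6
position: [0.3665, -0.8216, 0.2513]
tool_rot: [-2.973, -0.624, 0.032]
ft_force: [-2.6, -2.7, 0.1]
grip_width: 0.998
grip_force: 0.0
```

```bash
python3 st.py
```

```text
2.6 q [ 1.133  1.176 -0.118  0.159  0.106  1.913 -0.044] p [ 0.3665 -0.8216  0.2513] r 0.8996 F [-2.59 -2.65  0.09] w 86.8 0.0
[[ 0.916  0.4   -0.042]
 [ 0.402 -0.91   0.097]
 [ 0.001 -0.105 -0.994]] tilt 6.1 xaz 23.7
```

Emit:
send_rows(
  rows=[
    {"hand": 87, "x": 20, "y": -45, "z": 0, "roll": 0},
    {"hand": 87, "x": 20, "y": -45, "z": 0, "roll": 0},
    {"hand": 87, "x": 20, "y": -45, "z": 0, "roll": 0},
  ],
)

```text
time: 2.9
position: [0.3833, -0.8583, 0.2169]
tool_rot: [-3.062, -0.641, 0.004]
ft_force: [-1.2, 0.3, 0.2]
grip_width: 1.002
grip_force: 0.0
```

```bash
python3 st.py
```

```text
2.9 q [ 1.11   1.271  0.444  0.061 -0.438  1.829 -0.022] p [ 0.3833 -0.8583  0.2169] r 0.94 F [-1.22  0.32  0.23] w 87.2 0.0
[[ 0.916  0.401 -0.005]
 [ 0.401 -0.916  0.013]
 [ 0.001 -0.014 -1.   ]] tilt 0.8 xaz 23.6
```

Emit:
send_rows(
  rows=[
    {"hand": 87, "x": 19, "y": 46, "z": 1, "roll": -3},
    {"hand": 87, "x": 19, "y": 46, "z": 1, "roll": -3},
    {"hand": 87, "x": 19, "y": 46, "z": 1, "roll": -3},
    {"hand": 87, "x": 19, "y": 46, "z": 1, "roll": -3},
    {"hand": 87, "x": 19, "y": 46, "z": 1, "roll": -3},
    {"hand": 87, "x": 19, "y": 46, "z": 1, "roll": -3},
    {"hand": 87, "x": 19, "y": 46, "z": 1, "roll": -3},
    {"hand": 87, "x": 19, "y": 46, "z": 1, "roll": -3},
    {"hand": 87, "x": 19, "y": 46, "z": 1, "roll": -3},
    {"hand": 87, "x": 19, "y": 46, "z": 1, "roll": -3},
  ],
)

```text
time: 3.9
position: [0.5614, -0.4411, 0.234]
tool_rot: [-3.132, 0.113, 0.0]
ft_force: [0.8, 0.5, -0.2]
grip_width: 1.001
grip_force: 0.0
```

```bash
python3 st.py
```

```text
3.9 q [ 0.252  0.531  0.556  1.358 -0.284  1.335 -0.83 ] p [ 0.5614 -0.4411  0.234 ] r 0.714 F [ 0.8   0.49 -0.16] w 87.1 0.0
[[ 0.997 -0.072  0.   ]
 [-0.072 -0.997  0.008]
 [-0.    -0.008 -1.   ]] tilt 0.4 xaz -4.1
```

Emit:
send_rows(
  rows=[
    {"hand": 87, "x": 15.8, "y": 38.6, "z": 0, "roll": -2.3},
    {"hand": 87, "x": 15.8, "y": 38.6, "z": 0, "roll": -2.3},
    {"hand": 87, "x": 15.8, "y": 38.6, "z": 0, "roll": -2.3},
    {"hand": 87, "x": 15.8, "y": 38.6, "z": 0, "roll": -2.3},
    {"hand": 87, "x": 15.8, "y": 38.6, "z": -10, "roll": -2.3},
    {"hand": 87, "x": 0, "y": 0, "z": -40, "roll": 0},
    {"hand": 87, "x": 0, "y": 0, "z": 0, "roll": 0},
    {"hand": 87, "x": 0, "y": 0, "z": 0, "roll": 0},
  ],
)

```text
time: 4.7
position: [0.6381, -0.2518, 0.1836]
tool_rot: [-3.106, 0.426, 0.002]
ft_force: [0.7, -0.1, 0.4]
grip_width: 0.999
grip_force: 0.0
```

```bash
python3 st.py
python3 - <<'E'
from h import *
s=get_image("scene");t=get_image("top")
o=np.zeros((480,800,3),np.uint8)
o[:,:400]=cv2.resize(s[100:260,320:453],(400,480)); o[:,400:]=cv2.resize(t[140:284,380:500],(400,480))
cv2.imwrite("pics/c3.png",cv2.convertScaleAbs(o,alpha=1.6))
E
```

```text
4.7 q [-0.053  0.504  0.538  1.497 -0.273  1.218 -1.318] p [ 0.6381 -0.2518  0.1836] r 0.686 F [ 0.66 -0.06  0.4 ] w 86.9 0.0
[[ 0.963 -0.269 -0.001]
 [-0.269 -0.963  0.007]
 [-0.002 -0.006 -1.   ]] tilt 0.4 xaz -15.6
```

View pics/c3.png

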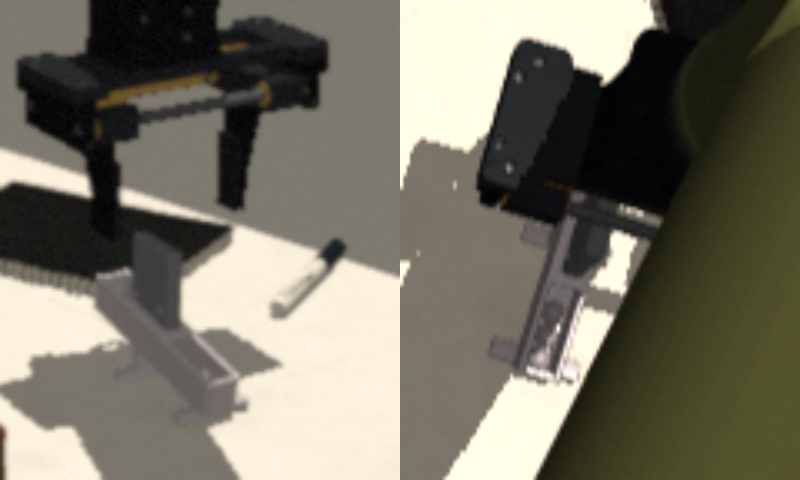

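The fingers straddle the fin: finger tips at crop (103,235) and (231,208), with the fin at (157,280) between them. I'll go down and close.

Emit:
send_rows(
  rows=[
    {"hand": 87, "x": 2, "y": 3, "z": -20, "roll": 0},
    {"hand": 87, "x": 0, "y": 0, "z": -20, "roll": 0},
    {"hand": 87, "x": 0, "y": 0, "z": -14, "roll": 0},
    {"hand": 87, "x": 0, "y": 0, "z": 0, "roll": 0},
    {"hand": 0, "x": 0, "y": 0, "z": 0, "roll": 0},
    {"hand": 0, "x": 0, "y": 0, "z": 0, "roll": 0},
    {"hand": 0, "x": 0, "y": 0, "z": 0, "roll": 0},
    {"hand": 0, "x": 0, "y": 0, "z": 0, "roll": 0},
    {"hand": 0, "x": 0, "y": 0, "z": 0, "roll": 0},
    {"hand": 0, "x": 0, "y": 0, "z": 0, "roll": 0},
  ],
  force=45,
)

```text
time: 5.8
position: [0.6408, -0.2495, 0.13]
tool_rot: [-3.105, 0.428, -0.002]
ft_force: [-0.5, -0.3, 1.3]
grip_width: 0.539
grip_force: 0.0
```

```bash
python3 st.py
```

```text
5.8 q [-0.043  0.554  0.517  1.54  -0.3    1.127 -1.305] p [ 0.6408 -0.2495  0.13  ] r 0.6876 F [-0.52 -0.28  1.34] w 46.9 0.0
[[ 0.963 -0.271  0.002]
 [-0.271 -0.963  0.007]
 [ 0.    -0.007 -1.   ]] tilt 0.4 xaz -15.7
```

Emit:
send_rows(
  rows=[
    {"hand": 0, "x": 0, "y": 0, "z": 0, "roll": 0},
    {"hand": 0, "x": 0, "y": 0, "z": 0, "roll": 0},
    {"hand": 0, "x": 0, "y": 0, "z": 0, "roll": 0},
    {"hand": 0, "x": 0, "y": 0, "z": 0, "roll": 0},
    {"hand": 0, "x": 0, "y": 0, "z": 0, "roll": 0},
    {"hand": 0, "x": 0, "y": 0, "z": 0, "roll": 0},
    {"hand": 0, "x": 0, "y": 0, "z": 0, "roll": 0},
    {"hand": 0, "x": 0, "y": 0, "z": 0, "roll": 0},
  ],
)

```text
time: 6.6
position: [0.6404, -0.2496, 0.1295]
tool_rot: [-3.105, 0.428, -0.0]
ft_force: [-0.8, -0.5, -1.9]
grip_width: 0.136
grip_force: 45.0
```

Emit:
send_rows(
  rows=[
    {"hand": 0, "x": 0, "y": 0, "z": 5, "roll": 0},
    {"hand": 0, "x": 0, "y": 0, "z": 12, "roll": 0},
    {"hand": 0, "x": 0, "y": 0, "z": 20, "roll": 0},
    {"hand": 0, "x": 0, "y": 0, "z": 25, "roll": 0},
    {"hand": 0, "x": -4, "y": 5, "z": 30, "roll": 0},
    {"hand": 0, "x": -8, "y": 10, "z": 25, "roll": 0},
    {"hand": 0, "x": -12, "y": 14, "z": 15, "roll": 1},
    {"hand": 0, "x": -16, "y": 17, "z": 5, "roll": 2},
    {"hand": 0, "x": -18, "y": 20, "z": 0, "roll": 2},
    {"hand": 0, "x": -20, "y": 22, "z": 0, "roll": 2},
  ],
)

```text
time: 7.6
position: [0.5622, -0.1617, 0.2684]
tool_rot: [-3.126, 0.237, -0.004]
ft_force: [0.8, 0.2, -1.5]
grip_width: 0.132
grip_force: 45.0
```

```bash
python3 st.py;  python3 - <<'E'
from h import *
s=get_image("scene")
cv2.imwrite("pics/c4.png",cv2.convertScaleAbs(cv2.resize(s[60:300,200:520],(800,600)),alpha=1.6))
E
```

```text
7.6 q [-0.222  0.208  0.53   1.671 -0.116  1.292 -1.392] p [ 0.5622 -0.1617  0.2684] r 0.585 F [ 0.77  0.16 -1.47] w 11.5 44.971668580546975
[[ 0.989 -0.151  0.003]
 [-0.151 -0.988  0.007]
 [ 0.002 -0.007 -1.   ]] tilt 0.4 xaz -8.7
```

View pics/c4.png

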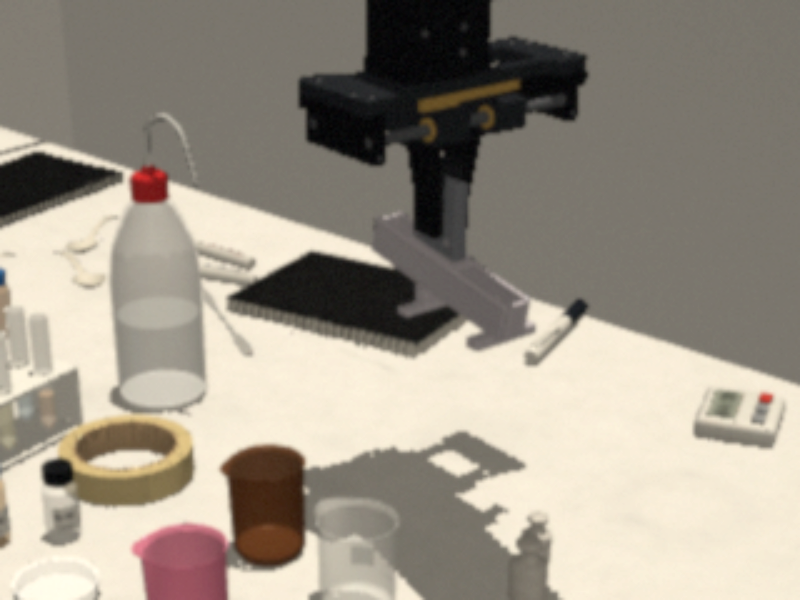

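The chute is held level at crop (450,275) and clear of the bench. Next I'll predict how it tips at the inner reach limit.

Run:
```python
from sim import *
q=np.array([-0.222,0.208,0.53,1.671,-0.116,1.292,-1.392])
def rp(q):
    T,R=fk(q,P);M=R.as_matrix();x=M[:,0];z=M[:,2];y=M[:,1]
    return (T*1e3).round(0),"nosedown",np.degrees(np.arcsin(-x[2])).round(1),"side",np.degrees(np.arcsin(y[2])).round(1),"az",np.degrees(np.arctan2(x[1],x[0])).round(1),q.round(2)
print(rp(q))
for w in (.5,):
  p=q.copy()
  for i in range(8): p=step(p,[-20.2,20.5,0],1.09,w,.01)
  print(rp(p))
  for i in range(14): p=step(p,[-25,0,0],0,w,.01);print(rp(p))
```

```text
(array([ 570., -162.,  267.]), 'nosedown', np.float64(-0.1), 'side', np.float64(-0.4), 'az', np.float64(-8.7), array([-0.22,  0.21,  0.53,  1.67, -0.12,  1.29, -1.39]))
(array([409.,   2., 267.]), 'nosedown', np.float64(-0.1), 'side', np.float64(-0.4), 'az', np.float64(0.0), array([-0.39, -0.22,  0.29,  2.06,  0.06,  1.29, -1.7 ]))
(array([384.,   2., 267.]), 'nosedown', np.float64(-0.1), 'side', np.float64(-0.4), 'az', np.float64(0.0), array([-0.39, -0.28,  0.27,  2.11,  0.07,  1.3 , -1.72]))
(array([362.,   2., 266.]), 'nosedown', np.float64(0.1), 'side', np.float64(-0.4), 'az', np.float64(0.0), array([-0.05, -0.3 , -0.02,  2.13, -0.01,  1.31, -1.63]))
(array([352.,   2., 263.]), 'nosedown', np.float64(1.3), 'side', np.float64(-0.4), 'az', np.float64(0.0), array([ 0.17, -0.3 , -0.2 ,  2.13, -0.07,  1.32, -1.58]))
(array([344.,   2., 259.]), 'nosedown', np.float64(2.5), 'side', np.float64(-0.4), 'az', np.float64(0.0), array([ 0.19, -0.3 , -0.22,  2.14, -0.07,  1.34, -1.57]))
(array([336.,   2., 255.]), 'nosedown', np.float64(3.8), 'side', np.float64(-0.4), 'az', np.float64(0.1), arr
[... 835 characters left out ...]
3 , -0.22,  2.2 , -0.08,  1.41, -1.57]))
(array([285.,   2., 227.]), 'nosedown', np.float64(11.3), 'side', np.float64(-0.4), 'az', np.float64(0.1), array([ 0.19, -0.3 , -0.22,  2.22, -0.08,  1.42, -1.57]))
(array([276.,   2., 222.]), 'nosedown', np.float64(12.5), 'side', np.float64(-0.4), 'az', np.float64(0.1), array([ 0.19, -0.3 , -0.23,  2.23, -0.08,  1.42, -1.57]))
(array([267.,   2., 216.]), 'nosedown', np.float64(13.7), 'side', np.float64(-0.4), 'az', np.float64(0.1), array([ 0.19, -0.3 , -0.23,  2.24, -0.08,  1.43, -1.57]))
(array([258.,   2., 210.]), 'nosedown', np.float64(15.0), 'side', np.float64(-0.4), 'az', np.float64(0.1), array([ 0.19, -0.3 , -0.23,  2.26, -0.08,  1.44, -1.57]))
```

Emit:
send_rows(
  rows=[
    {"hand": 0, "x": -14, "y": 15, "z": 0, "roll": 1},
    {"hand": 0, "x": -18, "y": 20, "z": 0, "roll": 1},
    {"hand": 0, "x": -20, "y": 22, "z": 0, "roll": 1},
    {"hand": 0, "x": -20, "y": 22, "z": 0, "roll": 1},
    {"hand": 0, "x": -20, "y": 22, "z": 0, "roll": 1},
    {"hand": 0, "x": -20, "y": 22, "z": 0, "roll": 1},
    {"hand": 0, "x": -20, "y": 20, "z": 0, "roll": 1},
    {"hand": 0, "x": -15, "y": 13, "z": 0, "roll": 1},
    {"hand": 0, "x": -10, "y": 8, "z": 0, "roll": 0.7},
    {"hand": 0, "x": 0, "y": 0, "z": 0, "roll": 0},
  ],
)

```text
time: 8.65
position: [0.4052, 0.003, 0.2676]
tool_rot: [-3.133, -0.002, -0.002]
ft_force: [0.5, -1.0, -2.3]
grip_width: 0.137
grip_force: 45.0
```

Emit:
send_rows(
  rows=[
    {"hand": 0, "x": -10, "y": 0, "z": 0, "roll": 0},
    {"hand": 0, "x": -15, "y": 0, "z": 0, "roll": 0},
    {"hand": 0, "x": -20, "y": 0, "z": 0, "roll": 0},
    {"hand": 0, "x": -25, "y": 0, "z": 0, "roll": 0},
    {"hand": 0, "x": -25, "y": 0, "z": 0, "roll": 0},
  ],
)

```text
time: 9.15
position: [0.3525, 0.0021, 0.2643]
tool_rot: [-3.133, -0.001, 0.019]
ft_force: [-0.0, 0.3, -2.5]
grip_width: 0.134
grip_force: 45.0
```

```bash
cat >> st.py <<'E'
print("nosedown",np.degrees(np.arcsin(-R[2,0])).round(2),"side",np.degrees(np.arcsin(R[2,1])).round(2))
print("hole",(s["position"]+R@[.046,0,.1025]).round(4))
E
python3 st.py
```

```text
9.15 q [ 0.134 -0.301 -0.17   2.131 -0.061  1.32  -1.583] p [0.3525 0.0021 0.2643] r 0.3525 F [-0.02  0.33 -2.54] w 11.7 44.973755087703466
[[ 1.     0.001 -0.012]
 [ 0.001 -1.     0.008]
 [-0.012 -0.008 -1.   ]] tilt 0.9 xaz 0.0
nosedown 0.71 side -0.48
hole [0.3973 0.003  0.1612]
```

Matches the prediction. I'll push inward to about 8 degrees.

Emit:
send_rows(
  rows=[
    {"hand": 0, "x": -25, "y": 0, "z": 0, "roll": 0},
    {"hand": 0, "x": -25, "y": 0, "z": 0, "roll": 0},
    {"hand": 0, "x": -25, "y": 0, "z": 0, "roll": 0},
    {"hand": 0, "x": -25, "y": 0, "z": 0, "roll": 0},
    {"hand": 0, "x": -20, "y": 0, "z": 0, "roll": 0},
    {"hand": 0, "x": 0, "y": 0, "z": 0, "roll": 0},
  ],
)

```text
time: 9.75
position: [0.3111, 0.0014, 0.2284]
tool_rot: [-3.122, 0.001, 0.176]
ft_force: [-0.2, -0.0, -1.5]
grip_width: 0.133
grip_force: 45.0
```

```bash
python3 st.py
```

```text
9.75 q [ 0.118 -0.3   -0.156  2.209 -0.065  1.343 -1.582] p [0.3111 0.0014 0.2284] r 0.3111 F [-0.24 -0.01 -1.51] w 11.6 44.9725616723299
[[ 0.994 -0.002 -0.112]
 [ 0.    -1.     0.015]
 [-0.112 -0.015 -0.994]] tilt 6.5 xaz 0.0
nosedown 6.45 side -0.83
hole [0.3453 0.0029 0.1214]
```

Emit:
send_rows(
  rows=[
    {"hand": 0, "x": -30, "y": 0, "z": 0, "roll": 0},
    {"hand": 0, "x": -45, "y": 0, "z": 0, "roll": 0},
  ],
)

```text
time: 9.95
position: [0.2756, 0.0042, 0.1937]
tool_rot: [-3.087, 0.004, 0.313]
ft_force: [0.5, -0.9, -2.4]
grip_width: 0.134
grip_force: 45.0
```

```bash
python3 st.py
```

```text
9.95 q [-0.248 -0.302  0.164  2.289 -0.009  1.348 -1.666] p [0.2756 0.0042 0.1937] r 0.2756 F [ 0.53 -0.88 -2.36] w 11.7 44.97189184650779
[[ 0.98  -0.006 -0.201]
 [ 0.001 -0.999  0.039]
 [-0.201 -0.038 -0.979]] tilt 11.8 xaz 0.1
nosedown 11.59 side -2.18
hole [0.3001 0.0082 0.0841]
```

Emit:
send_rows(
  rows=[
    {"hand": 0, "x": 14, "y": -1, "z": 0, "roll": 0},
    {"hand": 0, "x": 24, "y": -1, "z": 0, "roll": 0},
    {"hand": 0, "x": 34, "y": -1, "z": 0, "roll": 0},
    {"hand": 0, "x": 42, "y": -1, "z": 0, "roll": 0},
  ],
)

```text
time: 10.35
position: [0.3881, 0.0016, 0.1922]
tool_rot: [-3.087, -0.006, 0.322]
ft_force: [0.4, 0.5, -1.5]
grip_width: 0.134
grip_force: 45.0
```

```bash
python3 st.py
```

```text
10.35 q [-0.252 -0.025  0.212  2.066 -0.041  1.307 -1.593] p [0.3881 0.0016 0.1922] r 0.3881 F [ 0.39  0.5  -1.53] w 11.7 44.97324546799064
[[ 0.978 -0.    -0.206]
 [ 0.007 -0.999  0.037]
 [-0.206 -0.038 -0.978]] tilt 12.1 xaz 0.4
nosedown 11.9 side -2.16
hole [0.412  0.0057 0.0825]
```

Emit:
send_rows(
  rows=[
    {"hand": 0, "x": 44, "y": -2, "z": 0, "roll": 0},
    {"hand": 0, "x": 24, "y": -2, "z": 0, "roll": 0},
    {"hand": 0, "x": 0, "y": 0, "z": 0, "roll": 0},
  ],
)

```text
time: 10.65
position: [0.4584, -0.0028, 0.1919]
tool_rot: [-3.089, -0.003, 0.319]
ft_force: [-0.5, -0.2, -2.3]
grip_width: 0.13
grip_force: 45.0
```

```bash
python3 st.py
python3 - <<'E'
from h import *
s=get_image("scene")
cv2.imwrite("pics/c5.png",cv2.convertScaleAbs(cv2.resize(s[180:330,270:430],(800,600),interpolation=cv2.INTER_CUBIC),alpha=1.6))
E
```

```text
10.65 q [-0.241  0.126  0.231  1.913 -0.068  1.313 -1.553] p [ 0.4584 -0.0028  0.1919] r 0.4584 F [-0.45 -0.23 -2.26] w 11.3 44.973076935857534
[[ 0.979 -0.001 -0.205]
 [ 0.006 -0.999  0.035]
 [-0.205 -0.036 -0.978]] tilt 12.0 xaz 0.3
nosedown 11.8 side -2.05
hole [0.4825 0.001  0.0822]
```

View pics/c5.png

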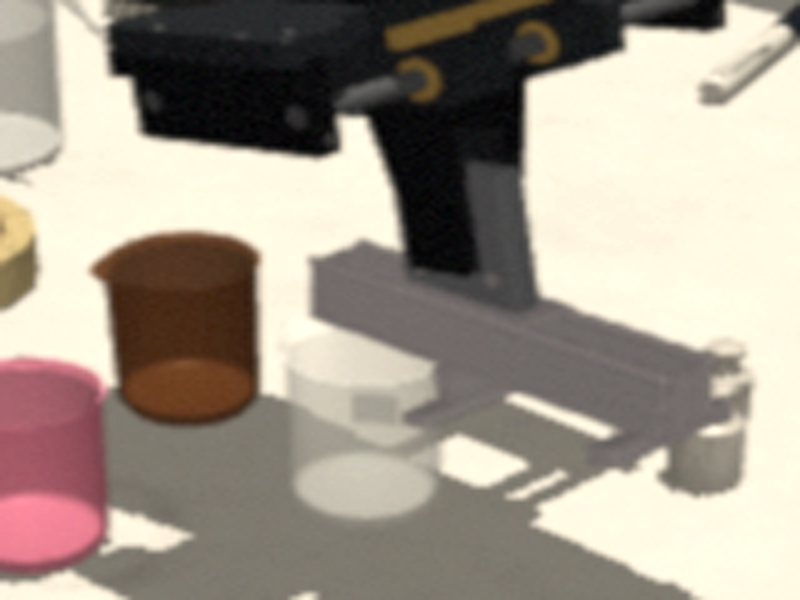

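The nose sits over the clear beaker, with its rim around crop (365,345). No balls are visible in it yet, so I'll wait for them to roll.

Emit:
send_rows(
  rows=[
    {"hand": 0, "x": 0, "y": 0, "z": 0, "roll": 0},
    {"hand": 0, "x": 0, "y": 0, "z": 0, "roll": 0},
    {"hand": 0, "x": 0, "y": 0, "z": 0, "roll": 0},
    {"hand": 0, "x": 0, "y": 0, "z": 0, "roll": 0},
    {"hand": 0, "x": 0, "y": 0, "z": 0, "roll": 0},
    {"hand": 0, "x": 0, "y": 0, "z": 0, "roll": 0},
    {"hand": 0, "x": 0, "y": 0, "z": 0, "roll": 0},
    {"hand": 0, "x": 0, "y": 0, "z": 0, "roll": 0},
    {"hand": 0, "x": 0, "y": 0, "z": 0, "roll": 0},
    {"hand": 0, "x": 0, "y": 0, "z": 0, "roll": 0},
  ],
)

```text
time: 11.7
position: [0.4548, -0.0022, 0.1919]
tool_rot: [-3.086, -0.005, 0.324]
ft_force: [0.8, -0.3, -1.8]
grip_width: 0.134
grip_force: 45.0
```

```bash
python3 st.py
python3 - <<'E'
from h import *
s=get_image("scene");t=get_image("top")
o=np.zeros((600,800,3),np.uint8)
o[:,:400]=cv2.resize(s[240:330,310:370],(400,600),interpolation=cv2.INTER_CUBIC)
o[:400,400:]=cv2.resize(t[250:350,260:360],(400,400),interpolation=cv2.INTER_CUBIC)
cv2.imwrite("pics/c6.png",cv2.convertScaleAbs(o,alpha=1.6))
E
```

```text
11.7 q [-0.238  0.12   0.228  1.919 -0.069  1.315 -1.552] p [ 0.4548 -0.0022  0.1919] r 0.4548 F [ 0.76 -0.32 -1.82] w 11.6 44.97320473194122
[[ 0.978 -0.001 -0.207]
 [ 0.007 -0.999  0.038]
 [-0.207 -0.039 -0.978]] tilt 12.2 xaz 0.4
nosedown 11.96 side -2.21
hole [0.4785 0.002  0.0822]
```

View pics/c6.png

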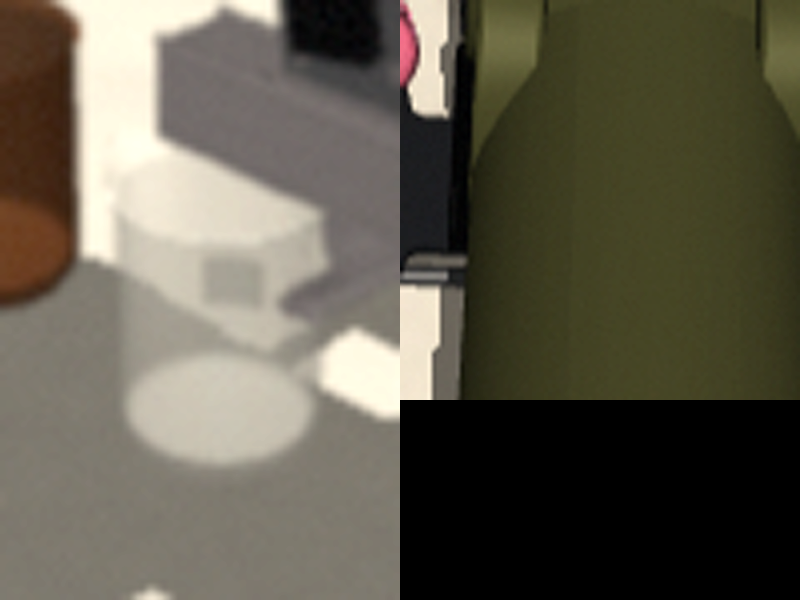

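No balls show in the beaker. I'll check the wider view for where they are.

Run:
```python
from h import *
s=get_image("scene")
cv2.imwrite("pics/c7.png",cv2.convertScaleAbs(cv2.resize(s[210:480,280:640],(800,600),interpolation=cv2.INTER_CUBIC),alpha=1.8))
```

```text
(no output)
```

View pics/c7.png

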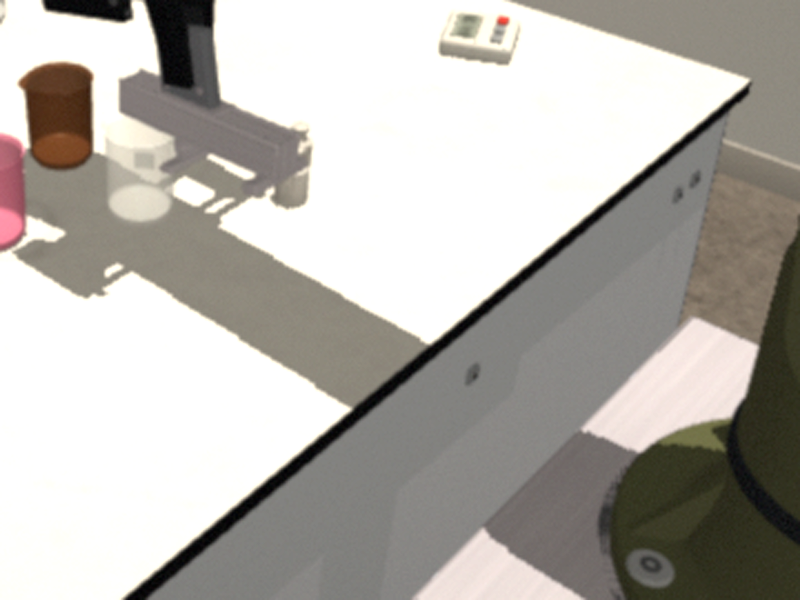

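Run:
```python
from sim import *
q=np.array([-0.238,0.12,0.228,1.919,-0.069,1.315,-1.552])
def rp(q):
    T,R=fk(q,P);M=R.as_matrix();x=M[:,0];y=M[:,1]
    return (T*1e3).round(0),np.hypot(*T[:2]).round(3),"nd",np.degrees(np.arcsin(-x[2])).round(1),"side",np.degrees(np.arcsin(y[2])).round(1),"az",np.degrees(np.arctan2(x[1],x[0])).round(1),q.round(2)
p=q
for i in range(8): p=step(p,[18,-24,0],-2.3,.5,.01)
print(rp(p)); p0=p
for dx in ([0,0,50],[30,-10,40],[47,-16,0]):
  p=p0
  print(dx)
  for i in range(22):
    p=step(p,dx,0,.5,.01)
    if i%2: print(rp(p))
```

```text
(array([ 605., -194.,  191.]), np.float64(0.635), 'nd', np.float64(11.9), 'side', np.float64(-2.2), 'az', np.float64(-18.0), array([ 0.02,  0.49,  0.38,  1.47, -0.2 ,  1.43, -1.47]))
[0, 0, 50]
(array([ 605., -194.,  291.]), np.float64(0.635), 'nd', np.float64(11.9), 'side', np.float64(-2.2), 'az', np.float64(-18.0), array([ 0.02,  0.44,  0.39,  1.33, -0.19,  1.61, -1.49]))
(array([ 605., -194.,  391.]), np.float64(0.635), 'nd', np.float64(11.9), 'side', np.float64(-2.2), 'az', np.float64(-18.0), array([ 0.03,  0.43,  0.4 ,  1.15, -0.19,  1.8 , -1.5 ]))
(array([ 604., -194.,  491.]), np.float64(0.635), 'nd', np.float64(11.9), 'side', np.float64(-2.2), 'az', np.float64(-18.0), array([ 0.07,  0.48,  0.41,  0.88, -0.22,  2.03, -1.51]))
(array([ 587., -187.,  551.]), np.float64(0.616), 'nd', np.float64(7.5), 'side', np.float64(-2.3), 'az', np.float64(-18.2), array([ 0.27,  0.41,  0.04,  0.81, -0.07,  2.05, -1.62]))
(array([ 570., -179.,  602.]), np.float64(0.597), 'nd', np.float64(2.2), 'side', np.float64(-2.5), 'az', np.float64(-18.4), array([ 0.27,  0.35,  0.03,  0.78, -0.06,  2.05, -1
[... 4466 characters left out ...]
loat64(1.047), 'nd', np.float64(-16.1), 'side', np.float64(-2.2), 'az', np.float64(-19.1), array([ 0.28,  1.39,  0.59,  0.07, -0.62,  1.41, -1.58]))
(array([1024., -336.,   96.]), np.float64(1.077), 'nd', np.float64(-21.2), 'side', np.float64(-2.2), 'az', np.float64(-19.3), array([ 0.28,  1.41,  0.6 ,  0.07, -0.63,  1.3 , -1.58]))
(array([1050., -345.,   86.]), np.float64(1.106), 'nd', np.float64(-26.1), 'side', np.float64(-2.2), 'az', np.float64(-19.5), array([ 0.28,  1.43,  0.61,  0.07, -0.65,  1.19, -1.57]))
(array([1075., -354.,   78.]), np.float64(1.132), 'nd', np.float64(-31.0), 'side', np.float64(-2.2), 'az', np.float64(-19.8), array([ 0.28,  1.46,  0.62,  0.07, -0.65,  1.09, -1.57]))
```

Run:
```python
from sim import *
q=np.array([-0.238,0.12,0.228,1.919,-0.069,1.315,-1.552])
def rp(q):
    T,R=fk(q,P);M=R.as_matrix();x=M[:,0];y=M[:,1]
    return (T*1e3).round(0),np.hypot(*T[:2]).round(3),"nd",np.degrees(np.arcsin(-x[2])).round(1),"side",np.degrees(np.arcsin(y[2])).round(1),"az",np.degrees(np.arctan2(x[1],x[0])).round(1),q.round(2)
for d in ([0,0,40],[15,-3,40]):
  p=q;print(d)
  for i in range(18):
    p=step(p,d,0,.5,.01)
    if i%2:print(rp(p))
# regrasp: tool t=-28 at (.6,-.2)->carry to az0, push in
print("regrasp")
T,R=fk(q,P)
def ik(pos,t,az,q0):
    Rt=Ro.from_euler('z',az,degrees=True)*Ro.from_euler('y',t,degrees=True)*Ro.from_matrix(np.diag([1,-1,-1.]))
    f=lambda x:np.r_[fk(x,P)[0]-pos,.5*(Rt*fk(x,P)[1].inv()).as_rotvec(),.003*(x-q0)]
    s=least_squares(f,q0,bounds=(lo,hi)); return s.x,np.abs(s.fun[:6]).max()
for t in(-28,28):
  p,e=ik([.55,0,.22],t,0,q);print(e,rp(p))
  if e<.01:
    for i in range(30):
      p=step(p,[-25,0,0],0,.5,.01)
      if i%2:print(rp(p))
```

```text
[0, 0, 40]
(array([461.,  -2., 271.]), np.float64(0.461), 'nd', np.float64(11.9), 'side', np.float64(-2.2), 'az', np.float64(0.4), array([-0.24,  0.06,  0.23,  1.82, -0.05,  1.48, -1.57]))
(array([461.,  -2., 351.]), np.float64(0.461), 'nd', np.float64(11.9), 'side', np.float64(-2.2), 'az', np.float64(0.4), array([-0.25,  0.03,  0.23,  1.69, -0.05,  1.64, -1.58]))
(array([461.,  -2., 431.]), np.float64(0.461), 'nd', np.float64(11.9), 'side', np.float64(-2.2), 'az', np.float64(0.4), array([-0.25,  0.03,  0.23,  1.53, -0.05,  1.79, -1.59]))
(array([461.,  -2., 511.]), np.float64(0.461), 'nd', np.float64(11.9), 'side', np.float64(-2.2), 'az', np.float64(0.4), array([-0.25,  0.05,  0.24,  1.34, -0.06,  1.95, -1.59]))
(array([459.,  -1., 571.]), np.float64(0.459), 'nd', np.float64(10.0), 'side', np.float64(-2.2), 'az', np.float64(0.3), array([-0.23,  0.07,  0.22,  1.2 , -0.06,  2.05, -1.6 ]))
(array([456.,   1., 606.]), np.float64(0.456), 'nd', np.float64(5.5), 'side', np.float64(-2.4), 'az', np.float64(0.1), array([-0.23,  0.04,  0.21,  1.15, -0.06,  2.05, -1.61]))
(array([454.,   3., 64
[... 7170 characters left out ...]
.,   1., 172.]), np.float64(0.096), 'nd', np.float64(38.8), 'side', np.float64(0.0), 'az', np.float64(-0.0), array([ 0.49, -0.3 , -0.52,  2.45, -0.12,  1.64, -1.49]))
(array([ 87.,   2., 176.]), np.float64(0.087), 'nd', np.float64(40.9), 'side', np.float64(0.0), 'az', np.float64(-0.0), array([ 0.57, -0.3 , -0.59,  2.45, -0.12,  1.66, -1.47]))
(array([ 79.,   2., 181.]), np.float64(0.079), 'nd', np.float64(43.0), 'side', np.float64(0.0), 'az', np.float64(-0.0), array([ 0.61, -0.3 , -0.63,  2.45, -0.12,  1.69, -1.46]))
(array([ 71.,   4., 187.]), np.float64(0.071), 'nd', np.float64(44.9), 'side', np.float64(0.0), 'az', np.float64(-0.0), array([ 0.63, -0.3 , -0.65,  2.45, -0.13,  1.72, -1.46]))
```

Emit:
send_rows(
  rows=[
    {"hand": 0, "x": 0, "y": 0, "z": 12, "roll": 0},
    {"hand": 0, "x": 0, "y": 0, "z": 25, "roll": 0},
    {"hand": 0, "x": 0, "y": 0, "z": 40, "roll": 0},
    {"hand": 0, "x": 0, "y": 0, "z": 45, "roll": 0},
    {"hand": 0, "x": 0, "y": 0, "z": 45, "roll": 0},
    {"hand": 0, "x": 0, "y": 0, "z": 45, "roll": 0},
    {"hand": 0, "x": 0, "y": 0, "z": 45, "roll": 0},
    {"hand": 0, "x": 0, "y": 0, "z": 45, "roll": 0},
    {"hand": 0, "x": 0, "y": 0, "z": 45, "roll": 0},
    {"hand": 0, "x": 0, "y": 0, "z": 45, "roll": 0},
  ],
)

```text
time: 12.85
position: [0.4538, -0.0018, 0.5742]
tool_rot: [-3.089, -0.005, 0.288]
ft_force: [-3.5, -0.0, -4.9]
grip_width: 0.134
grip_force: 45.0
```

```bash
python3 st.py
```

```text
12.85 q [-0.248  0.032  0.232  1.241 -0.055  2.054 -1.604] p [ 0.4538 -0.0018  0.5742] r 0.4538 F [-3.53 -0.01 -4.88] w 11.6 44.97623118571937
[[ 0.983 -0.001 -0.185]
 [ 0.007 -0.999  0.039]
 [-0.185 -0.039 -0.982]] tilt 10.9 xaz 0.4
nosedown 10.65 side -2.26
hole [0.4801 0.0025 0.4651]
```

Emit:
send_rows(
  rows=[
    {"hand": 0, "x": 0, "y": 0, "z": 20, "roll": 0},
    {"hand": 0, "x": 0, "y": 0, "z": 25, "roll": 0},
    {"hand": 0, "x": 0, "y": 0, "z": 30, "roll": 0},
    {"hand": 0, "x": 0, "y": 0, "z": 30, "roll": 0},
    {"hand": 0, "x": 0, "y": 0, "z": 30, "roll": 0},
    {"hand": 0, "x": 0, "y": 0, "z": 30, "roll": 0},
  ],
)

```text
time: 13.45
position: [0.4455, 0.0032, 0.63]
tool_rot: [-3.095, -0.0, 0.094]
ft_force: [-0.7, -0.9, -1.5]
grip_width: 0.137
grip_force: 45.0
```

```bash
python3 st.py
```

```text
13.45 q [-0.168 -0.015  0.131  1.162 -0.052  2.053 -1.631] p [0.4455 0.0032 0.63  ] r 0.4455 F [-0.67 -0.87 -1.45] w 11.9 44.973173942416906
[[ 0.998 -0.001 -0.061]
 [ 0.001 -0.999  0.045]
 [-0.061 -0.045 -0.997]] tilt 4.3 xaz 0.1
nosedown 3.47 side -2.6
hole [0.4852 0.0079 0.525 ]
```

Emit:
send_rows(
  rows=[
    {"hand": 0, "x": 0, "y": 0, "z": 30, "roll": 0},
    {"hand": 0, "x": 0, "y": 0, "z": 30, "roll": 0},
    {"hand": 0, "x": 0, "y": 0, "z": 30, "roll": 0},
    {"hand": 0, "x": 0, "y": 0, "z": 30, "roll": 0},
    {"hand": 0, "x": 0, "y": 0, "z": 30, "roll": 0},
    {"hand": 0, "x": 0, "y": 0, "z": 30, "roll": 0},
    {"hand": 0, "x": 0, "y": 0, "z": 20, "roll": 0},
  ],
)

```text
time: 14.15
position: [0.4407, 0.009, 0.7038]
tool_rot: [-3.081, 0.006, -0.156]
ft_force: [-0.5, -0.1, -3.2]
grip_width: 0.132
grip_force: 45.0
```

```bash
python3 st.py
```

```text
14.15 q [-0.005 -0.036 -0.039  1.021 -0.06   2.053 -1.649] p [0.4407 0.009  0.7038] r 0.4408 F [-0.48 -0.09 -3.24] w 11.5 44.97339949943125
[[ 0.995 -0.001  0.101]
 [-0.007 -0.998  0.056]
 [ 0.101 -0.057 -0.993]] tilt 6.6 xaz -0.4
nosedown -5.77 side -3.25
hole [0.4968 0.0145 0.6066]
```

Emit:
send_rows(
  rows=[
    {"hand": 0, "x": 0, "y": 0, "z": 30, "roll": 0},
    {"hand": 0, "x": 0, "y": 0, "z": 30, "roll": 0},
    {"hand": 0, "x": 0, "y": 0, "z": 0, "roll": 0},
    {"hand": 0, "x": 5, "y": -6, "z": -15, "roll": -1},
    {"hand": 0, "x": 10, "y": -13, "z": -30, "roll": -1.4},
    {"hand": 0, "x": 12, "y": -16, "z": -40, "roll": -1.4},
    {"hand": 0, "x": 12, "y": -16, "z": -40, "roll": -1.4},
    {"hand": 0, "x": 12, "y": -16, "z": -40, "roll": -1.4},
    {"hand": 0, "x": 12, "y": -16, "z": -40, "roll": -1.4},
    {"hand": 0, "x": 12, "y": -16, "z": -40, "roll": -1.4},
  ],
)

```text
time: 15.15
position: [0.5149, -0.0889, 0.4775]
tool_rot: [-3.074, 0.262, -0.232]
ft_force: [0.6, 0.3, -2.0]
grip_width: 0.137
grip_force: 45.0
```

Emit:
send_rows(
  rows=[
    {"hand": 0, "x": 12, "y": -16, "z": -40, "roll": -1.4},
    {"hand": 0, "x": 12, "y": -16, "z": -40, "roll": -1.4},
    {"hand": 0, "x": 12, "y": -16, "z": -40, "roll": -1.4},
    {"hand": 0, "x": 12, "y": -16, "z": -40, "roll": -1.4},
    {"hand": 0, "x": 12, "y": -16, "z": -40, "roll": -1.4},
    {"hand": 0, "x": 12, "y": -16, "z": -40, "roll": -1.4},
    {"hand": 0, "x": 8, "y": -10, "z": -30, "roll": -1.4},
    {"hand": 0, "x": 4, "y": -5, "z": -15, "roll": 0},
    {"hand": 0, "x": 0, "y": 0, "z": 0, "roll": 0},
  ],
)

```text
time: 16.05
position: [0.5975, -0.1993, 0.1915]
tool_rot: [-3.053, 0.525, -0.23]
ft_force: [-0.5, 0.5, -2.9]
grip_width: 0.134
grip_force: 45.0
```

```bash
python3 st.py
```

```text
16.05 q [ 0.209  0.261  0.112  1.743 -0.101  0.999 -1.547] p [ 0.5975 -0.1993  0.1915] r 0.6299 F [-0.51  0.46 -2.87] w 11.7 44.973473343998194
[[ 0.932 -0.329  0.152]
 [-0.335 -0.942  0.01 ]
 [ 0.14  -0.06  -0.988]] tilt 8.7 xaz -19.7
nosedown -8.03 side -3.43
hole [ 0.656  -0.2136  0.0966]
```

Emit:
send_rows(
  rows=[
    {"hand": 0, "x": 0, "y": 0, "z": -15, "roll": 0},
    {"hand": 0, "x": 0, "y": 0, "z": -15, "roll": 0},
    {"hand": 0, "x": 0, "y": 0, "z": -10, "roll": 0},
    {"hand": 0, "x": 0, "y": 0, "z": -6, "roll": 0},
    {"hand": 0, "x": 0, "y": 0, "z": -3, "roll": 0},
    {"hand": 0, "x": 0, "y": 0, "z": 0, "roll": 0},
  ],
)

```text
time: 16.65
position: [0.5989, -0.1991, 0.1456]
tool_rot: [-3.053, 0.524, -0.239]
ft_force: [-0.7, -0.4, -1.4]
grip_width: 0.133
grip_force: 45.0
```

```bash
python3 st.py
```

```text
16.65 q [ 0.214  0.307  0.107  1.786 -0.113  0.906 -1.534] p [ 0.5989 -0.1991  0.1456] r 0.6311 F [-0.67 -0.39 -1.43] w 11.6 44.97346568852663
[[ 0.931 -0.329  0.157]
 [-0.334 -0.942  0.008]
 [ 0.145 -0.06  -0.988]] tilt 9.1 xaz -19.7
nosedown -8.35 side -3.46
hole [ 0.6578 -0.2136  0.051 ]
```

Emit:
send_rows(
  rows=[
    {"hand": 0, "x": 0, "y": 0, "z": -2, "roll": 0},
    {"hand": 0, "x": 0, "y": 0, "z": -2, "roll": 0},
    {"hand": 0, "x": 0, "y": 0, "z": -1.5, "roll": 0},
    {"hand": 0, "x": 0, "y": 0, "z": 0, "roll": 0},
  ],
)

```text
time: 17.05
position: [0.5988, -0.1992, 0.1401]
tool_rot: [-3.053, 0.524, -0.239]
ft_force: [0.2, 0.9, -2.4]
grip_width: 0.136
grip_force: 45.0
```

Emit:
send_rows(
  rows=[
    {"hand": 30, "x": 0, "y": 0, "z": 0, "roll": 0},
    {"hand": 30, "x": 0, "y": 0, "z": 0, "roll": 0},
    {"hand": 30, "x": 0, "y": 0, "z": 0, "roll": 0},
    {"hand": 30, "x": 0, "y": 0, "z": 0, "roll": 0},
    {"hand": 30, "x": 0, "y": 0, "z": 0, "roll": 0},
  ],
)

```text
time: 17.55
position: [0.599, -0.1994, 0.1405]
tool_rot: [-3.053, 0.525, -0.24]
ft_force: [0.2, 0.3, 1.4]
grip_width: 0.335
grip_force: 0.0
```

```bash
python3 st.py
python3 - <<'E'
from h import *
P=get_state()["position"]+[.012,-.004,-.06]
u=proj("scene",P).astype(int);print(u)
s=get_image("scene");t=get_image("top")
cv2.imwrite("pics/s8.png",s);cv2.imwrite("pics/t8.png",t)
o=np.zeros((500,800,3),np.uint8)
x,y=u; o[:,:400]=cv2.resize(s[y-62:y+63,x-50:x+50],(400,500),interpolation=cv2.INTER_CUBIC)
x,y=proj("top",P).astype(int);o[:,400:]=cv2.resize(t[y-50:y+75,x-50:x+50],(400,500),interpolation=cv2.INTER_CUBIC)
cv2.imwrite("pics/c8.png",cv2.convertScaleAbs(o,alpha=1.7))
E
```

```text
17.55 q [ 0.214  0.312  0.107  1.79  -0.114  0.895 -1.532] p [ 0.599  -0.1994  0.1405] r 0.6313 F [0.23 0.29 1.44] w 29.1 0.0
[[ 0.931 -0.329  0.158]
 [-0.334 -0.942  0.008]
 [ 0.146 -0.06  -0.987]] tilt 9.1 xaz -19.8
nosedown -8.39 side -3.46
hole [ 0.658  -0.2139  0.046 ]
[369 198]
```

View pics/c8.png

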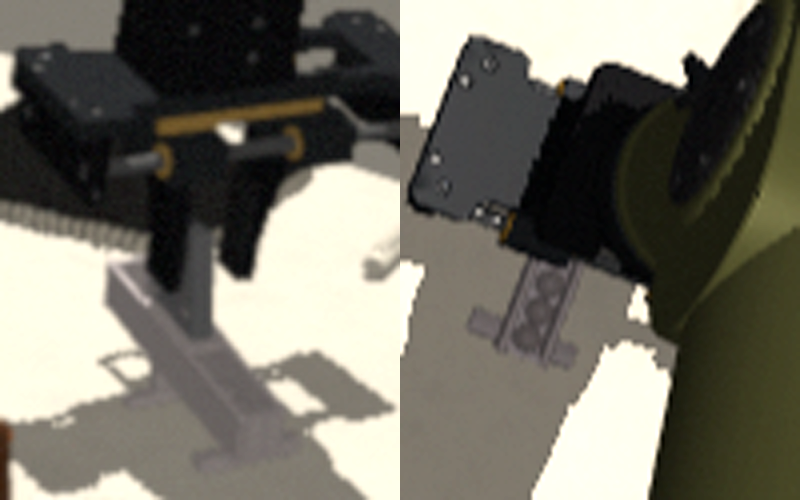

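The picture shows all three balls still at the chute's back, crop (540,330) to (550,283), and the chute standing. The tool is now pre-tilted -8.4° relative to the chute, so I'll regrasp the fin with it.

Emit:
send_rows(
  rows=[
    {"hand": 30, "x": 6, "y": -2, "z": -3, "roll": 0},
    {"hand": 30, "x": 5, "y": -2, "z": -4, "roll": 0},
    {"hand": 30, "x": 0, "y": 0, "z": -4, "roll": 0},
    {"hand": 30, "x": 0, "y": 0, "z": 0, "roll": 0},
    {"hand": 0, "x": 0, "y": 0, "z": 0, "roll": 0},
    {"hand": 0, "x": 0, "y": 0, "z": 0, "roll": 0},
    {"hand": 0, "x": 0, "y": 0, "z": 0, "roll": 0},
    {"hand": 0, "x": 0, "y": 0, "z": 0, "roll": 0},
    {"hand": 0, "x": 0, "y": 0, "z": 0, "roll": 0},
    {"hand": 0, "x": 0, "y": 0, "z": 0, "roll": 0},
  ],
  force=45,
)

```text
time: 18.65
position: [0.6101, -0.2031, 0.1297]
tool_rot: [-3.052, 0.524, -0.24]
ft_force: [-0.6, 1.7, 2.1]
grip_width: 0.132
grip_force: 44.9
```

```bash
python3 st.py
```

```text
18.65 q [ 0.217  0.347  0.106  1.769 -0.12   0.883 -1.527] p [ 0.6101 -0.2031  0.1297] r 0.643 F [-0.55  1.67  2.09] w 11.4 44.9372936761938
[[ 0.931 -0.329  0.158]
 [-0.334 -0.942  0.009]
 [ 0.146 -0.061 -0.987]] tilt 9.1 xaz -19.7
nosedown -8.39 side -3.48
hole [ 0.6691 -0.2176  0.0352]
```

```bash
python3 - <<'E'
from h import *
A=onz("scene",380,209.5,.054)[:2]; B=onz("scene",372,219.75,.054)[:2]
r=lambda d:np.array([[np.cos(np.radians(d)),-np.sin(np.radians(d))],[np.sin(np.radians(d)),np.cos(np.radians(d))]])
loc=r(15.6)@(A-[.6405,-.249]); print(A,B,"corner local",loc,"fin now",B-r(-19.7)@loc)
s=get_state();R=cv2.Rodrigues(s["tool_rot"])[0];g=s["position"]+R@[0,0,.051];print("grasp",g)
# back end check in top: original back px (422,252) vs now crop (478..573,345): back mid
P=np.array([.611,-.2034,.0805]);x,y=proj("top",P).astype(int);print(x,y)
E
cat >> st.py <<'E'
c=np.arcsin(-R[2,0])+np.radians(8.4); u=R[:,0]*[1,1,0];u/=np.linalg.norm(u)
print("C",np.degrees(c).round(2),"HOLE",(s["position"]+R@[0,0,.051]+u*(.046*np.cos(c)-.0515*np.sin(c))-np.array([0,0,1])*(.046*np.sin(c)+.0515*np.cos(c))).round(4))
E
```

```text
[ 0.6012146  -0.22289578] [ 0.58258143 -0.17833294] corner local [-0.04485817  0.01457798] fin now [ 0.61989991 -0.20717916]
grasp [ 0.6181263  -0.20267453  0.07930036]
414 223
```

Emit:
send_rows(
  rows=[
    {"hand": 0, "x": 0, "y": 0, "z": 8, "roll": 0},
    {"hand": 0, "x": 0, "y": 0, "z": 20, "roll": 0},
    {"hand": 0, "x": 0, "y": 0, "z": 30, "roll": 0},
    {"hand": 0, "x": 0, "y": 0, "z": 35, "roll": 0},
    {"hand": 0, "x": -4, "y": 5, "z": 35, "roll": 0},
    {"hand": 0, "x": -8, "y": 10, "z": 30, "roll": 1},
    {"hand": 0, "x": -12, "y": 15, "z": 20, "roll": 1.5},
    {"hand": 0, "x": -14, "y": 18, "z": 10, "roll": 1.7},
    {"hand": 0, "x": -15, "y": 20, "z": 2, "roll": 2},
    {"hand": 0, "x": -16, "y": 21, "z": 0, "roll": 2},
  ],
)

```text
time: 19.65
position: [0.5402, -0.114, 0.3198]
tool_rot: [-3.072, 0.303, -0.235]
ft_force: [-0.3, 0.5, -1.9]
grip_width: 0.139
grip_force: 44.9
```

Emit:
send_rows(
  rows=[
    {"hand": 0, "x": -16, "y": 21, "z": 0, "roll": 2},
    {"hand": 0, "x": -16, "y": 21, "z": 0, "roll": 2},
    {"hand": 0, "x": -16, "y": 21, "z": 0, "roll": 2},
    {"hand": 0, "x": -16, "y": 21, "z": 0, "roll": 2},
    {"hand": 0, "x": -14, "y": 18, "z": 0, "roll": 2},
    {"hand": 0, "x": -12, "y": 13, "z": 0, "roll": 1.5},
    {"hand": 0, "x": -8, "y": 7, "z": 0, "roll": 0},
    {"hand": 0, "x": -3, "y": 3, "z": 0, "roll": 0},
    {"hand": 0, "x": 0, "y": 0, "z": 0, "roll": 0},
  ],
)

```text
time: 20.55
position: [0.4399, 0.0105, 0.3194]
tool_rot: [-3.073, -0.005, -0.226]
ft_force: [0.5, 0.5, -1.8]
grip_width: 0.136
grip_force: 44.9
```

```bash
python3 st.py
```

```text
20.55 q [ 0.038 -0.234 -0.072  1.981 -0.076  1.246 -1.582] p [0.4399 0.0105 0.3194] r 0.44 F [ 0.5   0.52 -1.79] w 11.8 44.943661177530885
[[ 0.989  0.008  0.146]
 [-0.001 -0.998  0.061]
 [ 0.146 -0.06  -0.987]] tilt 9.1 xaz -0.1
nosedown -8.4 side -3.45
hole [0.5003 0.0167 0.2249]
C 0.0 HOLE [0.4933 0.0136 0.2175]
```

Emit:
send_rows(
  rows=[
    {"hand": 0, "x": -8, "y": -2, "z": 0, "roll": 0},
    {"hand": 0, "x": -15, "y": -2, "z": 0, "roll": 0},
    {"hand": 0, "x": -20, "y": -2, "z": 0, "roll": 0},
    {"hand": 0, "x": -25, "y": -2, "z": 0, "roll": 0},
    {"hand": 0, "x": -25, "y": -2, "z": 0, "roll": 0},
    {"hand": 0, "x": -25, "y": 0, "z": 0, "roll": 0},
    {"hand": 0, "x": -25, "y": 0, "z": 0, "roll": 0},
    {"hand": 0, "x": -25, "y": 0, "z": 0, "roll": 0},
  ],
)

```text
time: 21.35
position: [0.3662, 0.0037, 0.2776]
tool_rot: [-3.071, -0.013, -0.031]
ft_force: [0.3, -0.4, -1.8]
grip_width: 0.133
grip_force: 44.9
```

```bash
python3 st.py
```

```text
21.35 q [ 0.317 -0.301 -0.279  2.1   -0.158  1.318 -1.475] p [0.3662 0.0037 0.2776] r 0.3662 F [ 0.3  -0.36 -1.79] w 11.6 44.94381731841713
[[ 1.     0.009  0.02 ]
 [ 0.008 -0.998  0.07 ]
 [ 0.02  -0.07  -0.997]] tilt 4.2 xaz 0.4
nosedown -1.16 side -4.01
hole [0.4142 0.0113 0.1763]
C 7.24 HOLE [0.4063 0.0076 0.1699]
```

Emit:
send_rows(
  rows=[
    {"hand": 0, "x": -25, "y": -1, "z": 0, "roll": 0},
    {"hand": 0, "x": -25, "y": -1, "z": 0, "roll": 0},
    {"hand": 0, "x": -15, "y": -1, "z": 0, "roll": 0},
    {"hand": 0, "x": 0, "y": 0, "z": 0, "roll": 0},
  ],
)

```text
time: 21.75
position: [0.3434, 0.0005, 0.2589]
tool_rot: [-3.066, -0.016, 0.053]
ft_force: [-0.3, 0.7, -2.5]
grip_width: 0.135
grip_force: 44.9
```

Emit:
send_rows(
  rows=[
    {"hand": 0, "x": -35, "y": -1, "z": 0, "roll": 0},
    {"hand": 0, "x": -45, "y": -1, "z": 0, "roll": 0},
  ],
)

```text
time: 21.95
position: [0.3124, 0.0063, 0.2247]
tool_rot: [-3.06, -0.025, 0.188]
ft_force: [0.8, 0.6, -1.6]
grip_width: 0.132
grip_force: 44.9
```

```bash
python3 st.py
```

```text
21.95 q [ 0.535 -0.302 -0.473  2.197 -0.205  1.351 -1.407] p [0.3124 0.0063 0.2247] r 0.3125 F [ 0.76  0.65 -1.6 ] w 11.5 44.944130214862525
[[ 0.992  0.011 -0.123]
 [ 0.021 -0.997  0.075]
 [-0.121 -0.077 -0.99 ]] tilt 8.3 xaz 1.2
nosedown 6.97 side -4.41
hole [0.3455 0.0149 0.1176]
C 15.37 HOLE [0.3369 0.0108 0.1123]
```

Emit:
send_rows(
  rows=[
    {"hand": 0, "x": -45, "y": -3, "z": 0, "roll": -0.5},
    {"hand": 0, "x": -40, "y": -3, "z": 10, "roll": -0.5},
  ],
)

```text
time: 22.15
position: [0.2555, 0.0044, 0.1877]
tool_rot: [-3.035, 0.014, 0.381]
ft_force: [0.0, 0.5, -1.7]
grip_width: 0.137
grip_force: 44.9
```

```bash
python3 st.py
```

```text
22.15 q [ 0.51  -0.301 -0.452  2.293 -0.194  1.384 -1.426] p [0.2555 0.0044 0.1877] r 0.2555 F [ 0.04  0.47 -1.71] w 11.9 44.94346068240702
[[ 0.969 -0.019 -0.246]
 [ 0.001 -0.997  0.084]
 [-0.247 -0.081 -0.966]] tilt 15.1 xaz 0.1
nosedown 14.31 side -4.66
hole [0.2748 0.013  0.0774]
C 22.71 HOLE [0.2655 0.0087 0.0732]
```

Emit:
send_rows(
  rows=[
    {"hand": 0, "x": 18, "y": -1, "z": 3, "roll": 0},
    {"hand": 0, "x": 36, "y": -2, "z": 3, "roll": 0},
    {"hand": 0, "x": 48, "y": -2, "z": 3, "roll": 0},
    {"hand": 0, "x": 48, "y": -1, "z": 1, "roll": 0},
  ],
)

```text
time: 22.55
position: [0.4095, -0.001, 0.1997]
tool_rot: [-3.035, 0.01, 0.371]
ft_force: [0.7, 0.5, -1.2]
grip_width: 0.131
grip_force: 44.9
```

```bash
python3 st.py
```

```text
22.55 q [ 0.495  0.07  -0.51   1.968 -0.056  1.354 -1.576] p [ 0.4095 -0.001   0.1997] r 0.4095 F [ 0.69  0.46 -1.15] w 11.4 44.94309718720615
[[ 0.971 -0.016 -0.24 ]
 [ 0.004 -0.996  0.084]
 [-0.241 -0.083 -0.967]] tilt 14.7 xaz 0.2
nosedown 13.94 side -4.73
hole [0.4295 0.0078 0.0895]
C 22.34 HOLE [0.4202 0.0034 0.0852]
```

Emit:
send_rows(
  rows=[
    {"hand": 0, "x": 40, "y": -1, "z": -2, "roll": 0},
    {"hand": 0, "x": 22, "y": 0, "z": -2, "roll": 0},
    {"hand": 0, "x": 0, "y": 0, "z": 0, "roll": 0},
  ],
)

```text
time: 22.85
position: [0.4722, -0.0016, 0.1947]
tool_rot: [-3.032, 0.008, 0.372]
ft_force: [-0.9, -0.3, -1.2]
grip_width: 0.135
grip_force: 44.9
```

```bash
python3 st.py
```

```text
22.85 q [ 0.461  0.216 -0.512  1.831  0.006  1.361 -1.631] p [ 0.4722 -0.0016  0.1947] r 0.4722 F [-0.88 -0.29 -1.24] w 11.7 44.94364100508392
[[ 0.97  -0.016 -0.241]
 [ 0.005 -0.996  0.087]
 [-0.241 -0.085 -0.967]] tilt 14.8 xaz 0.3
nosedown 13.96 side -4.9
hole [0.4921 0.0076 0.0845]
C 22.36 HOLE [0.4828 0.003  0.0803]
```

Emit:
send_rows(
  rows=[
    {"hand": 0, "x": 0, "y": -2, "z": 0, "roll": 0},
    {"hand": 0, "x": 0, "y": -1, "z": 0, "roll": 0},
    {"hand": 0, "x": 0, "y": 0, "z": 0, "roll": 0},
    {"hand": 0, "x": 0, "y": 0, "z": 0, "roll": 0},
    {"hand": 0, "x": 0, "y": 0, "z": 0, "roll": 0},
    {"hand": 0, "x": 0, "y": 0, "z": 0, "roll": 0},
    {"hand": 0, "x": 0, "y": 0, "z": 0, "roll": 0},
    {"hand": 0, "x": 0, "y": 0, "z": 0, "roll": 0},
    {"hand": 0, "x": 0, "y": 0, "z": 0, "roll": 0},
    {"hand": 0, "x": 0, "y": 0, "z": 0, "roll": 0},
  ],
)

```text
time: 23.85
position: [0.4692, -0.0049, 0.1951]
tool_rot: [-3.035, 0.009, 0.375]
ft_force: [0.4, -0.1, -2.0]
grip_width: 0.134
grip_force: 44.9
```

```bash
python3 st.py
python3 - <<'E'
from h import *
s=get_image("scene");cv2.imwrite("pics/s9.png",s)
g=cv2.cvtColor(s,cv2.COLOR_BGR2GRAY)
print(g[296:314:1,326:360:1])
E
```

```text
23.85 q [ 0.464  0.21  -0.508  1.836  0.007  1.363 -1.626] p [ 0.4692 -0.0049  0.1951] r 0.4692 F [ 0.41 -0.13 -2.01] w 11.7 44.94347680360079
[[ 0.97  -0.016 -0.243]
 [ 0.004 -0.997  0.083]
 [-0.243 -0.082 -0.966]] tilt 14.9 xaz 0.3
nosedown 14.08 side -4.7
hole [0.4889 0.0038 0.0848]
C 22.48 HOLE [ 0.4796 -0.0005  0.0806]
[[ 76  78  82  89  93  86  75  75  77  79  79  78  77  83  88  85  80  81
   87 104 116 120 113 106 102 103 106 106  99  90  84  80  78  75]
 [ 75  77  83  92 100  90  77  75  79  80  81  77  75  75  77  76  77  78
   78  87  99 102  94  85  83  85  93 105 107  99  89  80  77  76]
 [ 76  77  84  98 107  99  83  77  76  79  78  76  74  74  77  78  79  80
   78  78  79  79  77  76  76  76  79  95 108 105  94  83  77  75]
 [ 75  77  86 102 113 110  94  82  77  76  77  78  76  77  77  80  81  80
   79  77  74  75  76  78  78  77  77  84 101 107 100  86  76  75]
 [ 76  77  87 104 115 118 112  99  88  84  88  95  89  79  77  80  82  81
   78  77  75  76  78  79  80  78  77  77  95 107 103  89  76  74]
 [ 76  77  87 105 118 119 119 115 107 104 109 113 103  84  79  79  79
[... 1064 characters left out ...]
  75  77  76  76  75  77  78  80  83  85  89  93  97 100 102 105 105
  101  99  97  94  90  88  84  83  80  78  77  77  75  76  76  75]
 [ 75  76  76  76  77  76  77  76  77  79  81  82  84  85  85  85  85  85
   86  85  85  84  83  83  81  79  78  77  75  76  76  76  77  75]
 [ 76  76  76  76  76  77  77  77  76  77  78  78  79  80  80  80  81  82
   80  80  79  79  79  80  78  76  77  77  77  77  76  75  75  76]
 [ 75  76  75  77  77  76  76  75  76  76  76  76  76  76  78  78  80  78
   77  76  75  75  75  76  76  76  76  77  76  77  75  75  75  75]
 [ 75  76  76  76  75  76  77  76  77  77  76  76  75  75  75  76  76  75
   75  75  75  75  75  76  75  75  76  76  76  75  75  76  76  75]]
```

Run:
```python
import cv2
g=cv2.cvtColor(cv2.imread("pics/s9.png"),cv2.COLOR_BGR2GRAY)
for r in range(284,310): print(r,"".join("#" if v<86 else("+" if v<98 else ".") for v in g[r,322:364]))
```

```text
284 #######+++...++.++...........+############
285 #######++++....+++........+.+++++++....###
286 #######++++++++.+++++++.++++++++++.......#
287 #######++++++.+++++++++++++++++++.........
288 #######+++++..+.+++++++++++++++++.........
289 #######++++++++++++++++++++++++++++.......
290 #######+++++..++++++++++++++++++++##......
291 #######+++++++++++++++++++++++++++####....
292 #######++++++++++........+++++++++#####+..
293 #######++++#####+...........+++++########+
294 #######+++#######.............+++#########
295 #######++########...............++########
296 #######+++########+###+..........+########
297 #######+.+#############+..+###+...+#######
298 #######...#####################+..+#######
299 ######+...+#####################...+######
300 ######+.....+#+++###############+..+######
301 ######+..........###############+..+######
302 #######..........+#####+########...#######
303 #######+...........++++..+#####+..+#######
304 ########..................+###+...+#######
305 ########+........................+########
306 #########+......................+#########
307 ##########++..................++##########
308 ############++..............++############
309 ###############+++......++++##############
```

The mask shows three separate dark blobs on the beaker floor, at pixels (335,296), (341,299) and (349,301). All three balls are in. I'll rise straight up, level the chute at the upper reach limit, and then stand it down.

Emit:
send_rows(
  rows=[
    {"hand": 0, "x": 0, "y": 0, "z": 12, "roll": 0},
    {"hand": 0, "x": 0, "y": 0, "z": 25, "roll": 0},
    {"hand": 0, "x": 0, "y": 0, "z": 40, "roll": 0},
    {"hand": 0, "x": 0, "y": 0, "z": 45, "roll": 0},
    {"hand": 0, "x": 0, "y": 0, "z": 45, "roll": 0},
    {"hand": 0, "x": 0, "y": 0, "z": 45, "roll": 0},
    {"hand": 0, "x": 0, "y": 0, "z": 45, "roll": 0},
    {"hand": 0, "x": 0, "y": 0, "z": 35, "roll": 0},
    {"hand": 0, "x": 0, "y": 0, "z": 25, "roll": 0},
    {"hand": 0, "x": 0, "y": 0, "z": 20, "roll": 0},
  ],
)

```text
time: 24.9
position: [0.4688, -0.0046, 0.535]
tool_rot: [-3.036, 0.009, 0.371]
ft_force: [0.5, 0.0, -1.6]
grip_width: 0.137
grip_force: 44.9
```

Emit:
send_rows(
  rows=[
    {"hand": 0, "x": 0, "y": 0, "z": 22, "roll": 0},
    {"hand": 0, "x": 0, "y": 0, "z": 25, "roll": 0},
    {"hand": 0, "x": 0, "y": 0, "z": 28, "roll": 0},
    {"hand": 0, "x": 0, "y": 0, "z": 30, "roll": 0},
    {"hand": 0, "x": 0, "y": 0, "z": 30, "roll": 0},
    {"hand": 0, "x": 0, "y": 0, "z": 30, "roll": 0},
    {"hand": 0, "x": 0, "y": 0, "z": 30, "roll": 0},
    {"hand": 0, "x": 0, "y": 0, "z": 30, "roll": 0},
    {"hand": 0, "x": 0, "y": 0, "z": 30, "roll": 0},
    {"hand": 0, "x": 0, "y": 0, "z": 30, "roll": 0},
  ],
)

```text
time: 25.9
position: [0.4525, 0.0125, 0.6457]
tool_rot: [-3.04, 0.026, 0.051]
ft_force: [0.4, 0.8, -1.9]
grip_width: 0.13
grip_force: 44.9
```

```bash
python3 st.py
```

```text
25.9 q [ 0.996  0.059 -1.076  1.083 -0.058  2.054 -1.694] p [0.4525 0.0125 0.6457] r 0.4527 F [ 0.4   0.77 -1.94] w 11.3 44.9433393124491
[[ 0.999 -0.018 -0.032]
 [-0.015 -0.995  0.101]
 [-0.034 -0.101 -0.994]] tilt 6.1 xaz -0.9
nosedown 1.95 side -5.77
hole [0.4952 0.0221 0.5423]
C 10.35 HOLE [0.4869 0.0171 0.5361]
```

Emit:
send_rows(
  rows=[
    {"hand": 0, "x": 0, "y": 0, "z": 25, "roll": 0},
    {"hand": 0, "x": 0, "y": 0, "z": 25, "roll": 0},
    {"hand": 0, "x": 0, "y": 0, "z": 25, "roll": 0},
  ],
)

```text
time: 26.2
position: [0.4504, 0.0171, 0.6733]
tool_rot: [-3.032, 0.031, -0.039]
ft_force: [1.0, 1.0, -2.4]
grip_width: 0.135
grip_force: 44.9
```

```bash
python3 st.py
```

```text
26.2 q [ 1.209  0.071 -1.321  1.032 -0.041  2.054 -1.721] p [0.4504 0.0171 0.6733] r 0.4507 F [ 1.01  1.   -2.44] w 11.8 44.943297263234854
[[ 0.999 -0.019  0.027]
 [-0.022 -0.994  0.108]
 [ 0.024 -0.109 -0.994]] tilt 6.4 xaz -1.2
nosedown -1.4 side -6.25
hole [0.4991 0.0272 0.5726]
C 7.0 HOLE [0.4911 0.0218 0.5659]
```

Emit:
send_rows(
  rows=[
    {"hand": 0, "x": 5, "y": -6, "z": -15, "roll": -1},
    {"hand": 0, "x": 10, "y": -13, "z": -30, "roll": -1.3},
    {"hand": 0, "x": 12, "y": -16, "z": -40, "roll": -1.3},
    {"hand": 0, "x": 12, "y": -16, "z": -40, "roll": -1.3},
    {"hand": 0, "x": 12, "y": -16, "z": -40, "roll": -1.3},
    {"hand": 0, "x": 12, "y": -16, "z": -40, "roll": -1.3},
  ],
)

```text
time: 26.8
position: [0.5135, -0.067, 0.4664]
tool_rot: [-3.027, 0.232, -0.049]
ft_force: [0.0, -0.1, -1.1]
grip_width: 0.138
grip_force: 44.9
```

```bash
python3 st.py
```

```text
26.8 q [ 1.327  0.08  -1.244  1.45  -0.03   1.635 -1.641] p [ 0.5135 -0.067   0.4664] r 0.5178 F [ 0.03 -0.12 -1.1 ] w 12.0 44.942763252183795
[[ 0.988 -0.15   0.04 ]
 [-0.154 -0.983  0.102]
 [ 0.024 -0.107 -0.994]] tilt 6.3 xaz -8.8
nosedown -1.36 side -6.15
hole [ 0.563  -0.0636  0.3656]
C 7.04 HOLE [ 0.5544 -0.0678  0.3589]
```

Emit:
send_rows(
  rows=[
    {"hand": 0, "x": 13, "y": -19, "z": -40, "roll": -1.3},
    {"hand": 0, "x": 13, "y": -19, "z": -40, "roll": -1.3},
    {"hand": 0, "x": 13, "y": -19, "z": -40, "roll": -1.3},
    {"hand": 0, "x": 13, "y": -19, "z": -40, "roll": -1.3},
    {"hand": 0, "x": 13, "y": -19, "z": -40, "roll": -1.3},
    {"hand": 0, "x": 13, "y": -19, "z": -35, "roll": -1.3},
    {"hand": 0, "x": 8, "y": -12, "z": -20, "roll": 0},
    {"hand": 0, "x": 4, "y": -5, "z": -8, "roll": 0},
    {"hand": 0, "x": 0, "y": 0, "z": 0, "roll": 0},
  ],
)

```text
time: 27.7
position: [0.6034, -0.1982, 0.2044]
tool_rot: [-3.003, 0.436, -0.058]
ft_force: [1.2, -0.2, -1.7]
grip_width: 0.134
grip_force: 44.9
```

```bash
python3 st.py
```

```text
27.7 q [ 1.086  0.533 -1.011  1.589  0.36   1.23  -1.825] p [ 0.6034 -0.1982  0.2044] r 0.6351 F [ 1.18 -0.22 -1.65] w 11.6 44.943378176540136
[[ 0.958 -0.282  0.053]
 [-0.286 -0.953  0.1  ]
 [ 0.023 -0.111 -0.994]] tilt 6.5 xaz -16.6
nosedown -1.29 side -6.38
hole [ 0.6529 -0.2011  0.1036]
C 7.11 HOLE [ 0.6438 -0.2044  0.0969]
```

Emit:
send_rows(
  rows=[
    {"hand": 0, "x": 0, "y": 0, "z": -20, "roll": 0},
    {"hand": 0, "x": 0, "y": 0, "z": -20, "roll": 0},
    {"hand": 0, "x": 0, "y": 0, "z": -14, "roll": 0},
    {"hand": 0, "x": 0, "y": 0, "z": -8, "roll": 0},
    {"hand": 0, "x": 0, "y": 0, "z": -4, "roll": 0},
    {"hand": 0, "x": 0, "y": 0, "z": -2, "roll": 0},
    {"hand": 0, "x": 0, "y": 0, "z": 0, "roll": 0},
  ],
)

```text
time: 28.4
position: [0.6044, -0.1977, 0.1377]
tool_rot: [-3.004, 0.434, -0.063]
ft_force: [0.6, -0.3, -2.1]
grip_width: 0.135
grip_force: 44.9
```

```bash
python3 st.py
```

```text
28.4 q [ 1.055  0.596 -0.967  1.651  0.417  1.119 -1.853] p [ 0.6044 -0.1977  0.1377] r 0.636 F [ 0.63 -0.34 -2.06] w 11.8 44.94337045121938
[[ 0.958 -0.28   0.056]
 [-0.285 -0.954  0.099]
 [ 0.026 -0.11  -0.994]] tilt 6.5 xaz -16.5
nosedown -1.46 side -6.34
hole [ 0.6543 -0.2007  0.037 ]
C 6.94 HOLE [ 0.6451 -0.2039  0.0303]
```

Emit:
send_rows(
  rows=[
    {"hand": 0, "x": 0, "y": 0, "z": -2, "roll": 0},
    {"hand": 0, "x": 0, "y": 0, "z": -2, "roll": 0},
    {"hand": 0, "x": 0, "y": 0, "z": 0, "roll": 0},
  ],
)

```text
time: 28.7
position: [0.604, -0.1977, 0.1329]
tool_rot: [-3.004, 0.435, -0.061]
ft_force: [0.5, 0.2, -2.3]
grip_width: 0.135
grip_force: 44.9
```

Emit:
send_rows(
  rows=[
    {"hand": 0, "x": 0, "y": 0, "z": -1, "roll": 0},
    {"hand": 0, "x": 0, "y": 0, "z": -1, "roll": 0},
    {"hand": 0, "x": 0, "y": 0, "z": -1, "roll": 0},
    {"hand": 0, "x": 0, "y": 0, "z": 0, "roll": 0},
  ],
  force=5,
)

```text
time: 29.1
position: [0.6049, -0.1976, 0.1314]
tool_rot: [-3.004, 0.434, -0.064]
ft_force: [-1.5, -0.0, 5.4]
grip_width: 0.138
grip_force: 5.0
```

Emit:
send_rows(
  rows=[
    {"hand": 20, "x": 0, "y": 0, "z": 0, "roll": 0},
    {"hand": 20, "x": 0, "y": 0, "z": 0, "roll": 0},
    {"hand": 35, "x": 0, "y": 0, "z": 0, "roll": 0},
    {"hand": 45, "x": 0, "y": 0, "z": 0, "roll": 0},
    {"hand": 45, "x": 0, "y": 0, "z": 0, "roll": 0},
    {"hand": 45, "x": 0, "y": 0, "z": 0, "roll": 0},
  ],
)

```text
time: 29.7
position: [0.6041, -0.1979, 0.13]
tool_rot: [-3.004, 0.435, -0.061]
ft_force: [-0.7, 0.3, -0.3]
grip_width: 0.478
grip_force: 0.0
```

Emit:
send_rows(
  rows=[
    {"hand": 45, "x": 0, "y": -1, "z": 8, "roll": 0},
    {"hand": 45, "x": -1, "y": -2, "z": 20, "roll": 0},
    {"hand": 45, "x": -2, "y": -4, "z": 40, "roll": 0},
    {"hand": 45, "x": 0, "y": 0, "z": 45, "roll": 0},
    {"hand": 45, "x": 0, "y": -15, "z": 45, "roll": 0},
    {"hand": 45, "x": 0, "y": -45, "z": 0, "roll": 0},
    {"hand": 45, "x": 0, "y": -45, "z": 0, "roll": 0},
    {"hand": 45, "x": 0, "y": -45, "z": 0, "roll": 0},
    {"hand": 45, "x": 0, "y": -45, "z": 0, "roll": 0},
    {"hand": 45, "x": 0, "y": -45, "z": 0, "roll": 0},
  ],
)

```text
time: 30.7
position: [0.6007, -0.4469, 0.2889]
tool_rot: [-3.004, 0.435, -0.062]
ft_force: [0.9, 0.4, 1.0]
grip_width: 0.517
grip_force: 0.0
```

Emit:
send_rows(
  rows=[
    {"hand": 45, "x": 0, "y": -45, "z": 0, "roll": 0},
    {"hand": 45, "x": 0, "y": -45, "z": 0, "roll": 0},
    {"hand": 45, "x": 0, "y": -20, "z": 0, "roll": 0},
    {"hand": 45, "x": 0, "y": 0, "z": 0, "roll": 0},
  ],
)

```text
time: 31.1
position: [0.5992, -0.5595, 0.2869]
tool_rot: [-3.003, 0.445, -0.061]
ft_force: [-0.2, 0.3, -0.1]
grip_width: 0.517
grip_force: 0.0
```

```bash
python3 st.py|head -1
python3 - <<'E'
from h import *
s=get_image("scene");t=get_image("top");cv2.imwrite("pics/s10.png",s);cv2.imwrite("pics/t10.png",t)
g=cv2.cvtColor(s,cv2.COLOR_BGR2GRAY)
for r in range(284,308): print("".join("#" if v<86 else("+" if v<98 else ".") for v in g[r,322:364]))
# unchanged beakers: top difference with the start
t0=cv2.imread("pics/top0.png")
for n,(x,y) in dict(small=(300,290),large=(168,275)).items():
    d=cv2.absdiff(t,t0)[y-25:y+26,x-25:x+26].max(2); print(n,(d>25).sum(), np.argwhere(d>25).mean(0) if (d>25).any() else "")
# chute: scene, threshold about the placed position
for n in("top","scene"):
    x,y=proj(n,np.array([.61,-.20,.05])).astype(int);im=dict(top=t,scene=s)[n]
    gg=cv2.cvtColor(im,cv2.COLOR_BGR2GRAY)[y-45:y+40:2 if n=="scene" else 2,x-45:x+45]
    print(n,x,y);print("\n".join("".join("#" if v<50 else("+" if v<95 else ".") for v in r) for r in gg))
E
```

```text
31.1 q [ 1.115  0.865 -0.86   0.829  0.504  1.643 -1.353] p [ 0.5992 -0.5595  0.2869] r 0.8198 F [-0.19  0.28 -0.12] w 45.0 0.0
...................++++++++...............
......................+++++...............
.................................+........
..................................+.......
..........................................
..........................................
.................................++.......
.................................++.......
..................................+.......
...........++.............................
..........+++..+..........................
.........++++.+++.........................
......+++###++++++........................
...+####+#########++..+...................
..#####+++########++++++#++...+...........
..#####+..+########+++++##++..++..........
..#####+...+##############+++++#..........
..#####+....+++.+###########+###+.........
..#####+.........+##############+.........
..######..........++##+++#######+.........
..###++#+................+####++.+#.......
..###++##+................++++...##+......
..########+...............
[... 7255 characters left out ...]
.....+++++++++++++++..++++++++++...............................
.................................+++++++++++++++...+++++++++..............................
...........................+++++++++++++++++++++++..++++++++++............................
..................................+++++++++++++++++..++++++++++...........................
....................................+++++++++++++++++..++..+++++..........................
.......................................+++++++++++++++++++++++++..........................
.........................................+++++++++++++++++++++++..........................
..........................................++++++++++++++++++++++..........................
```

```bash
python3 -c "
from bench import *
print(close_job())"
```

```text
the job is handed in; nothing more can be done
None
```

The job is handed in at about 31 s: all three balls are in the small clear beaker, both beakers are where they stood, and the empty chute stands on its feet on the bench. The chute was tipped only about 22° (after a first try at 12° released nothing), and the joint-6 and joint-2 readings went slightly past their limits while I used the reach limits to tip it (2.054 against 2.05, and -0.302 against -0.3), which might count against it.

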